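# Close the bead in the seam of a sample carrier with a sealing stylus

## Task

Take the sealing stylus from its stand and, leaning it to pass beside the carrying handle, run its ball tip slowly and gently along the seam of the sample carrier, from the latch end to the other end, so that every link of the bead is pressed home flush. Only the stylus may press on the carrier. Then stand the stylus upright in its own stand again, collar down on the block, and leave the things around undisturbed.

Things in the scene. Friction and masses are not known exactly. Their poses are not given: they have to be found in the camera images.
- carrier: White sample box fixed on the bench, 160 mm (own x) by 250 mm (own y), 100 mm high; origin under its centre, z up, own x away from the robot. A steel carrying handle, round bar 16 mm thick, arches along own y exactly over the seam: bar axis 215 mm above the bench, posts at y +-134 mm. A tool leaning 30 to 40 degrees to the robot's side (own -x) passes beside it. A steel latch block marks the +y end.
- seam_start (a point): Centre of the first link (link0), latch end, own y +60.5 mm, at 108 mm over the bench: the top of a proud link if the lid lies lowest and level. Axes as the carrier's. THE LID FLOATS on the goods inside: each run it stands 0 to 24 mm higher and slopes up to 0.1 rad either way along own y about mid-seam (+-6 mm at the ends). It then stays so; it is not reported and must be felt.
- seam_end (a point): Centre of the last link (link11), end without latch, own y -60.5 mm, same height convention. The seam is an open groove along own y at x = 0 between the lid's two leaves, 24 mm wide, its floor 5 mm below the leaves' tops. In it lies a bead of 12 steel links, pitch 11 mm, each 14 mm wide and 10.8 mm long with rounded edges. Unpressed, a link stands 3 mm proud of the floor; home, it is flush.
- stylus: Sealing stylus, upright in its stand, 0.07 kg. Origin: underside of its steel collar (28 mm wide, 5 mm thick), z up along it. Square grey handle 16 x 16 mm, 5 to 75 mm above the origin, sides along own x, y. Below, a shaft 8 to 11 mm thick ends in a 14 mm ball centred at -55 mm (end at -62). Shaft end and ball are sprung: they yield 7 mm along the stylus, 1.5 N plus 0.7 N per mm, then a hard stop.
- stand: The stylus's stand: fixed white block 70 x 70 x 70 mm with one vertical 19 mm bore right through its middle; origin under its centre. The stylus hangs by its collar on the block's top, 70 mm above the bench. A second, identical block (not this one) holds a marker.
- link0 (a joint): Travel of link 0 of the bead, counted from the latch end: 0 proud, 0.003 m fully home. All links are polished (friction about 0.2), move stiffly and stay where pressed: about 1.5 N friction plus 0.25 N per mm/s. Pressed with 5 N one goes home in about 0.3 s; a quick or light pass leaves links proud. Readings of the travel are noisy by about 0.7 mm: average them.
- link1 (a joint): Travel of link 1 of the bead, counted from the latch end: 0 proud, 0.003 m fully home.
- link2 (a joint): Travel of link 2 of the bead, counted from the latch end: 0 proud, 0.003 m fully home.
- link3 (a joint): Travel of link 3 of the bead, counted from the latch end: 0 proud, 0.003 m fully home.
- link4 (a joint): Travel of link 4 of the bead, counted from the latch end: 0 proud, 0.003 m fully home.
- link5 (a joint): Travel of link 5 of the bead, counted from the latch end: 0 proud, 0.003 m fully home.
- link6 (a joint): Travel of link 6 of the bead, counted from the latch end: 0 proud, 0.003 m fully home.
- link7 (a joint): Travel of link 7 of the bead, counted from the latch end: 0 proud, 0.003 m fully home.
- link8 (a joint): Travel of link 8 of the bead, counted from the latch end: 0 proud, 0.003 m fully home.
- link9 (a joint): Travel of link 9 of the bead, counted from the latch end: 0 proud, 0.003 m fully home.
- link10 (a joint): Travel of link 10 of the bead, counted from the latch end: 0 proud, 0.003 m fully home.
- link11 (a joint): Travel of link 11 of the bead, counted from the latch end: 0 proud, 0.003 m fully home.
- marker: Bystander: capped marker pen, round, 17 mm thick, 130 mm long, standing in the other stand. Origin under its centre.
- tipbox: Bystander: pipette-tip box 92 x 127 x 80 mm. Origin under its centre.
- bottle: Bystander: plastic bottle, 56 mm thick, 120 mm high. Origin under its centre.
- jar: Bystander: amber jar, 48 mm thick, 60 mm high. Origin under its centre.
- timer: Bystander: flat round timer, 60 mm across, 18 mm high. Origin under its centre.
- pencup: Bystander: white cup of pens, 74 mm across, 150 mm high. Origin under its centre.
Not all that is in view belongs to the job. Of the things that look like the stylus, the smaller one is meant.

How it is judged:
By the outcome, as a careful person would: the job done as asked, in the order asked, and still so for the second after the job is handed in, with the robot touching nothing.
It also fails if it takes over 72 s, if anything falls off the work surface, if the arm or the gripper's body presses on something with over 40 N, if the wrist force passes 120 N, or if a joint passes its speed limit or range.

## Robot

A 7-joint arm with a two-finger parallel gripper is mounted at the origin on the work surface. World frame = base frame: x ahead of the robot, y to its left, z up, the work surface at z = 0. Lengths are in m, angles in rad, forces in N, time in s.
With the tool pointing down it reaches from about 0.4 to 0.875 m from the base axis. Payload 6.5 kg.
Tool frame: the origin (TCP) lies at the very end of the fingers, on their centre line; the grasp point (between the pads) lies 19 mm behind it; z points along the fingers, y is the line along which they close (so a half turn about z gives the same grasp; the last joint's range is limited). The gripper opens to 85 mm and grips with 20 to 120 N. Pads are 22 mm wide; open, the fingers measure 114 mm over their backs; the gripper's body (76 mm by 85 mm) begins 54 mm behind the grasp point. The pads swing forward as they close: fully open they stand 13 mm farther back than shut.
Start: joints at [1.246, 0.536, -0.004, 1.538, 0.003, 1.067, -0.071], TCP at [0.166, -0.628, 0.231] pointing down, gripper open.
Joint ranges: [-2.7, 2.7], [-0.37, 2.16], [-1.27, 1.26], [0.24, 2.4], [-1.31, 4.45], [0.19, 1.91], [-2.76, 2.76]. Speed limits (rad/s): [2.39, 2.39, 3.14, 3.14, 3.14, 3.14, 3.14].

## Interface

Orientations are given as a rotation vector (axis times angle).
In Python, from bench import telemetry, get_image, camera_model, r, look_for, tip_of gives the robot as it stands.
- The arm moves only by the tool servo_tool, never from a script. Its argument "plan" is a list of rows, each a list of 2 entries, a list of its own where there are three numbers: the shift along the tool's x, y, z as a fraction of full scale, then the turn, a rotation vector about the tool's x, y, z as a fraction of full scale. In form: [[[x, y, z], [ax, ay, az]], ...]. A call has 1 to 20 rows; each row shifts and turns the commanded pose from where the row before left it, along the tool's axes as they then stand; what a row does not reach is not made up. Full scale, the value 1, is 0.02 m for a shift and 5 degrees for a turn. A row lasts 1/12 s, in which the tool goes at most 41.7 mm and 7.16 degrees, less where a joint would pass 70% of its speed; a pose out of reach is approached as far as the arm can. A call with a number of a shift or a turn outside -1 to 1 is refused whole. A call with a gripper value outside its range is refused whole. "claw" is the opening, from 0 (shut) to 1 (fully open), set as the call begins (left out, the last holds). The fingers move at their own pace and stop on an object; "force" is the grip in N (left out, the last holds). Time passes only in rows, so rows that do not move let the fingers close. It gives the time, the measured TCP pose, the force, the opening and the grip force at its end, in the units of the state.
- telemetry.get_state(): the state, without advancing time (a new reading comes with each control period).
- get_image(name): name is "scene" or "side" or "wrist"; returns the picture (384x512x3 uint8, red, green, blue); there is no depth.
- camera_model(name): a dict with "mtx" (3x3 intrinsics, pixels), "distortion" ([k1, k2, p1, p2, k3] as OpenCV has them; the pictures are not rectified), "world_from_camera" (4x4, takes a point from camera to world coordinates). Camera axes: x right, y down, z forward; pixel columns grow to the right and rows downward; lengths in m; the calibration is good to about 2 mm. A picture is of the moment at which its call begins: read the wrist's pose just before it. camera_model takes no time and is no camera call; for the wrist camera it gives the pose at the moment of the call.
- r.hand_in(): hands the job in; it is judged then, once.
Trained networks look in the newest picture that a camera, given by its name, has taken for a name from the list of things; names that differ only in an ending like _2 or _b are one class to them, and where a whole thing is asked for, a point or a joint stands for the part that bears it (a point fixed in the world has none). Each returns a list of dicts, best first, with "p" (0 to 1); they miss things now and then, are a little off and sometimes report something else, mostly with a low value. They report only what shows in the picture. A call takes as long as a camera call. They do not tell look-alikes from the thing itself.
- look_for(camera, target): "bbox" ([centre column, centre row, width, height] in pixels, round what is visible of it).
- tip_of(camera, target): "at" ([column, row] in pixels: a listed point, or the origin of a listed thing).
The state is a dict: "clock": time; "joint_positions": joint angles; "joint_velocities": joint speeds; "joint_efforts": joint torques, N m; "ee_pos": TCP position; "tcp_rot": TCP orientation; "contact_force": force on the tool from outside, world axes, zero at the start; "torque": the same for the moment, N m; "grip_width": finger opening in m; "grip_force": force on a finger pad.
Only numpy, scipy, OpenCV 4.12 (cv2) and the standard library are available. Lean on these libraries where they do the work, as an engineer would, in place of code of your own. Each camera call takes 0.05 s, during which the arm holds its last target. There are 200 camera calls.

## Working session

There is one attempt and no reset: what is moved stays moved. The work goes in short steps, Python scripts to look and compute and a tool call to move; the robot and the scene stay as the last step left them, time stands still between calls to the robot, and variables do not carry over. Pictures are saved under pics/ and viewed, at most 10 in all, crops included, and the job is handed in when it is done.

Besides the shell and the picture viewer there is one more tool, called after "Call:" by a JSON object that holds its "method" and its "body". servo_tool: Moves the arm, as the interface text tells. Shift numbers are shares of 0.02 m and turn numbers shares of 5 degrees, none past 1 either way. Its arguments: {"type":"object","properties":{"plan":{"type":"array"},"claw":{"type":"number"},"force":{"type":"number"}},"required":["plan"]}

```bash
ls; mkdir -p pics
cat > h.py <<'E'
import numpy as np, cv2
from scipy.spatial.transform import Rotation as R
from bench import telemetry, get_image, camera_model, r, look_for, tip_of
def ray(cam,px,m=None):
    m=m or camera_model(cam); K=np.array(m['mtx']);d=np.array(m['distortion']);T=np.array(m['world_from_camera'])
    u=cv2.undistortPoints(np.array([[px]],float),K,d)[0,0]
    v=T[:3,:3]@np.array([u[0],u[1],1]); return T[:3,3],v/np.linalg.norm(v)
def tri(rays):
    A=sum(np.eye(3)-np.outer(v,v) for o,v in rays);b=sum((np.eye(3)-np.outer(v,v))@o for o,v in rays)
    p=np.linalg.solve(A,b); return p,[np.linalg.norm((np.eye(3)-np.outer(v,v))@(p-o)) for o,v in rays]
def atz(ry,z): o,v=ry; return o+v*(z-o[2])/v[2]
def proj(cam,p,m=None):
    m=m or camera_model(cam);T=np.linalg.inv(np.array(m['world_from_camera']))
    return cv2.projectPoints(np.array([p],float),cv2.Rodrigues(T[:3,:3])[0],T[:3,3],np.array(m['mtx']),np.array(m['distortion']))[0][0,0]
def save(img,n): cv2.imwrite('pics/'+n,cv2.cvtColor(img,cv2.COLOR_RGB2BGR))
E
python3 - <<'E'
from h import *
a=get_image('scene');b=get_image('side')
save(a,'scene.png');save(b,'side.png')
for c in ('scene','side'):
    print(c,np.round(camera_model(c)['world_from_camera'],3).tolist())
    for t in ('stylus','stand','carrier','seam_start','seam_end','marker'):
        print(t,[(np.round(x['at'],1).tolist(),round(x['p'],2)) for x in tip_of(c,t)][:4], [(np.round(x['bbox'],0).tolist(),round(x['p'],2)) for x in look_for(c,t)][:4])
s=telemetry.get_state();print({k:np.round(v,3).tolist() for k,v in s.items()})
E
```

```text
pics
scene [[0.36, 0.593, -0.72, 1.463], [0.933, -0.245, 0.265, -0.328], [-0.019, -0.767, -0.642, 0.916], [0.0, 0.0, 0.0, 1.0]]
stylus [([110.1, 251.0], 0.74), ([159.7, 241.0], 0.44)] [([110.0, 246.0, 22.0, 53.0], 0.84), ([159.0, 229.0, 11.0, 21.0], 0.59)]
stand [([159.9, 257.9], 0.93), ([102.9, 246.6], 0.57)] [([158.0, 249.0, 36.0, 41.0], 0.71)]
carrier [([190.6, 202.0], 0.69), ([269.8, 224.8], 0.57)] [([270.0, 205.0, 105.0, 105.0], 0.69)]
seam_start [([288.5, 193.8], 0.95), ([200.6, 270.9], 0.53)] [([270.0, 203.0, 107.0, 102.0], 0.74)]
seam_end [([250.4, 202.9], 0.82)] [([271.0, 205.0, 112.0, 110.0], 0.72)]
marker [([160.4, 255.1], 0.29)] []
side [[0.991, -0.055, 0.118, 0.404], [-0.129, -0.553, 0.823, -0.89], [0.02, -0.831, -0.556, 0.711], [0.0, 0.0, 0.0, 1.0]]
stylus [([318.1, 301.6], 0.79), ([300.4, 267.1], 0.59), ([241.1, 161.4], 0.16)] [([321.0, 296.0, 19.0, 61.0], 0.83), ([300.0, 257.0, 10.0, 28.0], 0.55)]
stand [([297.3, 286.7], 0.77)] [([299.0, 279.0, 41.0, 41.0], 0.98), ([224.0, 253.0, 19.0, 20.0], 0.7)]
carrier [([274.3, 210.1], 0.59)] [([276.0, 188.0, 68.0, 105.0], 0.77), ([326.0, 251.0, 19.0, 26.0], 0.61)]
seam_start [([269.0, 174.8], 0.88)] [([277.0, 187.0, 69.0, 103.0], 0.89)]
seam_end [([282.6, 195.3], 0.56)] [([280.0, 188.0, 75.0, 104.0], 0.71)]
marker [] [([251.0, 268.0, 1.0, 26.0], 0.67), ([244.0, 150.0, 28.0, 30.0], 0.67), ([281.0, 186.0, 72.0, 104.0], 0.59)]
{'clock': 1.3, 'joint_positions': [1.246, 0.536, -0.004, 1.538, 0.003, 1.067, -0.071], 'joint_velocities': [0.0, 0.001, -0.001, 0.002, 0.001, 0.0, 0.0], 'joint_efforts': [-0.0, -58.334, 1.048, -25.944, 0.012, 0.002, -0.0], 'ee_pos': [0.166, -0.628, 0.231], 'tcp_rot': [3.115, 0.405, -0.0], 'contact_force': [0.019, -0.621, 0.282], 'torque': [-0.026, 0.028, -0.0], 'grip_force': 0.0, 'grip_width': 0.085}
```

View pics/scene.png

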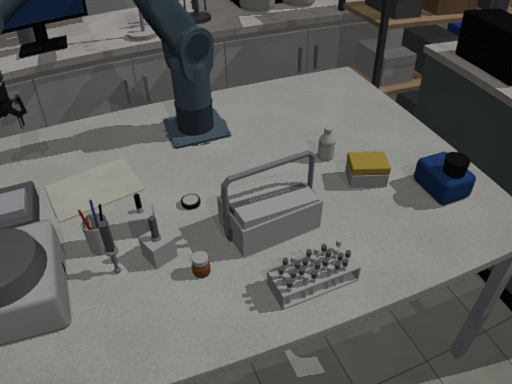

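View pics/side.png

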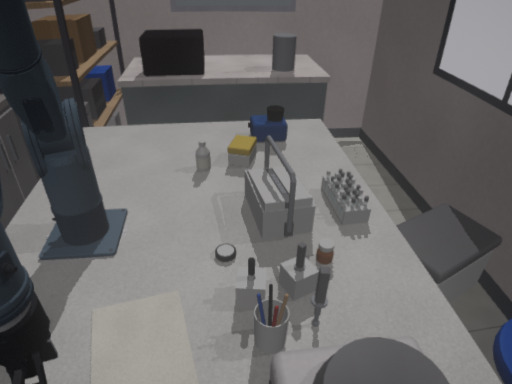

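The scene picture shows the small stylus in its white stand at (159,235), with the larger look-alike by the pen cup at (110,246). The marker stand is at (138,205) and the carrier with its handle at (270,205). In the side picture these are at (300,260), (321,296), (251,268) and (277,188).

Run:
```python
from h import *
P={'sty':((159.7,241),(300.4,267.1)),'stand':((159.9,257.9),(297.3,286.7)),'ss':((288.5,193.8),(269,174.8)),'se':((250.4,202.9),(282.6,195.3)),'big':((110.1,251),(318.1,301.6)),'markertop':((138,196),(251,259)),'carr':((269.8,224.8),(274.3,210.1))}
for k,(a,b) in P.items():
    p,e=tri([ray('scene',a),ray('side',b)]);print(k,p.round(4),np.round(e,4))
for n,box in (('scene',(90,160,340,280)),('side',(210,130,350,340))):
    im=cv2.imread(f'pics/{n}.png');x0,y0,x1,y1=box;c=im[y0:y1,x0:x1];f=min(800/c.shape[1],600/c.shape[0]);cv2.imwrite(f'pics/{n}c.png',cv2.resize(c,None,fx=f,fy=f,interpolation=cv2.INTER_CUBIC))
```

```text
sty [ 0.6049 -0.2655  0.0597] [0.0003 0.0003]
stand [ 0.6017 -0.2735 -0.0056] [0.0019 0.0019]
ss [0.5867 0.1202 0.0948] [0.0076 0.0076]
se [ 0.6041 -0.006   0.1055] [0.0014 0.0014]
big [ 0.6138 -0.3956  0.0817] [0.0011 0.0011]
markertop [ 0.4768 -0.289   0.1239] [0.0005 0.0005]
carr [ 0.5966  0.0581 -0.0018] [0.0035 0.0035]
```

View pics/scenec.png

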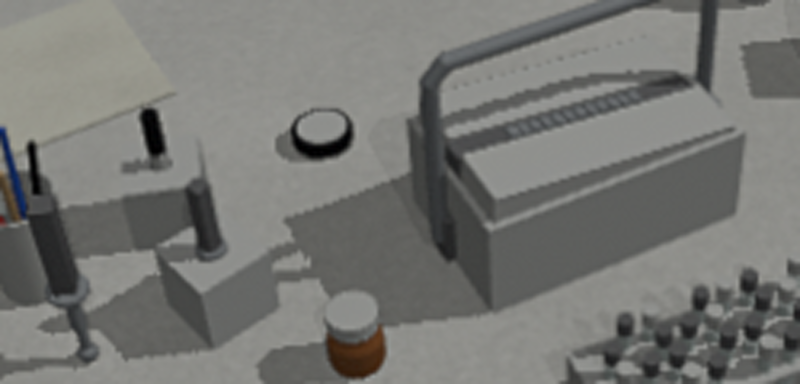

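The zoomed crop confirms the stylus in its stand (205,215) with its collar on the block, and the lid and bead under the handle (580,110). I'll raise the arm and move it towards the stylus.

```bash
cat >> h.py <<'E'
def tool():
    s=telemetry.get_state();T=np.eye(4);T[:3,:3]=R.from_rotvec(s['tcp_rot']).as_matrix();T[:3,3]=s['ee_pos'];return T,s
def move(goal_p,yaw=None,lean=0.0):
    """shift (tool axes, units) and turn (units) from here to goal; yaw of tool x, lean about tool y"""
    T,s=tool();A=T[:3,:3]
    print('shift mm',(A.T@(np.array(goal_p)-T[:3,3])*1000).round(1),'units',(A.T@(np.array(goal_p)-T[:3,3])/0.02).round(2))
    if yaw is not None:
        G=R.from_euler('z',yaw).as_matrix()@np.diag([1,-1,-1.])@R.from_euler('y',lean).as_matrix()
        print('turn units',np.degrees(R.from_matrix(A.T@G).as_rotvec()).round(2)/5)
E
python3 - <<'E'
from h import *
T,s=tool();print(T.round(3));print((np.linalg.inv(T)@np.array(camera_model('wrist')['world_from_camera'])).round(3)); print(np.array(camera_model('wrist')['mtx']).round(0))
move([0.56,-0.28,0.30],0.0); move([0.166,-0.628,0.33])
E
```

```text
[[ 0.967  0.256 -0.     0.166]
 [ 0.256 -0.967 -0.    -0.628]
 [-0.     0.    -1.     0.231]
 [ 0.     0.     0.     1.   ]]
[[-0.    -0.966 -0.26   0.067]
 [ 1.     0.    -0.001 -0.001]
 [ 0.001 -0.26   0.966 -0.143]
 [ 0.     0.     0.     1.   ]]
[[318.   0. 260.]
 [  0. 318. 187.]
 [  0.   0.   1.]]
shift mm [ 469.7 -236.   -68.7] units [ 23.48 -11.8   -3.44]
turn units [0.    0.    2.966]
shift mm [ -0.3  -0.4 -98.7] units [-0.01 -0.02 -4.94]
```

Call:
{"method": "servo_tool", "body": {"plan": [[[0.9, -0.4, -0.8], [0, 0, 0]], [[1, -0.5, -0.8], [0, 0, 0]], [[1, -0.5, -0.8], [0, 0, 0]], [[1, -0.5, -0.5], [0, 0, 0]], [[1, -0.5, -0.3], [0, 0, 0]], [[1, -0.5, -0.2], [0, 0, 0]], [[1, -0.5, 0], [0, 0, 0]], [[1, -0.5, 0], [0, 0, 0]], [[1, -0.5, 0], [0, 0, 0]], [[1, -0.5, 0], [0, 0, 0]], [[1, -0.5, 0], [0, 0, 0]], [[1, -0.5, 0], [0, 0, 0]], [[1, -0.5, 0], [0, 0, 0]], [[1, -0.5, 0], [0, 0, 0]], [[1, -0.5, 0], [0, 0, 0]], [[1, -0.5, 0], [0, 0, 0]], [[1, -0.5, 0], [0, 0, 0]], [[1, -0.5, 0], [0, 0, 0]], [[1, -0.5, 0], [0, 0, 0]], [[1, -0.5, 0], [0, 0, 0]]], "claw": 1}}

```text
clock: 2.97
ee_pos: [0.5011, -0.3343, 0.2994]
tcp_rot: [3.115, 0.405, 0.0]
contact_force: [0.9, 0.3, -0.8]
grip_width: 0.0853
grip_force: 0.0
```

Call:
{"method": "servo_tool", "body": {"plan": [[[1, -0.6, 0], [0, 0, 0]], [[1, -0.6, 0], [0, 0, 0]], [[1, -0.5, 0], [0, 0, 0]], [[0.4, -0.2, 0], [0, 0, 0]], [[0, 0, 0], [0, 0, 1]], [[0, 0, 0], [0, 0, 1]], [[0, 0, 0], [0, 0, 1]], [[0, 0, 0], [0, 0, 0]], [[0, 0, 0], [0, 0, 0]]]}}

```text
clock: 3.72
ee_pos: [0.556, -0.2815, 0.2993]
tcp_rot: [3.141, -0.002, -0.001]
contact_force: [-0.6, 0.1, -0.1]
grip_width: 0.0853
grip_force: 0.0
```

Run:
```python
from h import *
m=camera_model('wrist');a=get_image('wrist');save(a,'w1.png')
T,s=tool();print(T.round(3),s['clock'],s['contact_force'])
for t in ('stylus','stand','marker'):
    for x in tip_of('wrist',t)[:3]:
        px=x['at'];print(t,np.round(px,1),round(x['p'],2),atz(ray('wrist',px,m),0.07 if t=='stylus' else 0).round(4))
print(proj('wrist',[.604,-.268,.07],m))
```

```text
[[ 1.    -0.001 -0.     0.556]
 [-0.001 -1.    -0.    -0.281]
 [-0.     0.    -1.     0.299]
 [ 0.     0.     0.     1.   ]] 3.7667 [-0.43714104 -0.10099999 -0.49102977]
stylus [361.1 112.3] 0.95 [ 0.6103 -0.3946  0.07  ]
stylus [256.1 123.8] 0.67 [ 0.5976 -0.275   0.07  ]
stand [252.4 117.8] 0.55 [ 0.6009 -0.269   0.    ]
marker [270.1 203.9] 0.71 [ 0.478  -0.2939  0.    ]
[249.98999431 118.08659307]
```

View pics/w1.png

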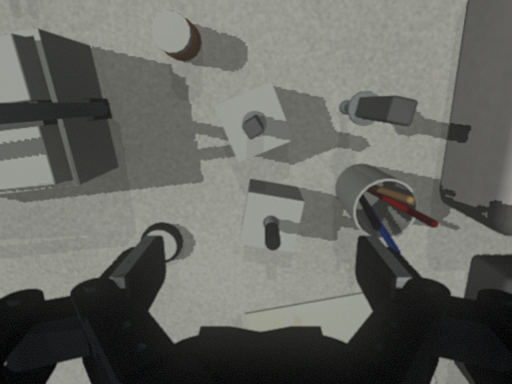

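The wrist view shows the stylus and stand at (254,123) with the stand turned about 17-20°, the marker stand at (272,215), the pen cup at (375,205) and the jar at (175,35). I'll zoom in for the handle's yaw and the stand's corners.

Run:
```python
from h import *
im=cv2.imread('pics/w1.png');c=im[75:170,205:305];c=cv2.convertScaleAbs(c,alpha=1.3);cv2.imwrite('pics/w1c.png',cv2.resize(c,None,fx=6,fy=6,interpolation=cv2.INTER_CUBIC))
m=camera_model('wrist')
q=[atz(ray('wrist',p,m),.07) for p in ((217,103),(272,86),(290,148),(240,160))]
print(np.round(q,4),np.mean(q,0),[np.linalg.norm(q[i]-q[i-1]).round(4) for i in range(4)])
```

```text
[[ 0.6211 -0.2304  0.07  ]
 [ 0.6393 -0.2925  0.07  ]
 [ 0.5699 -0.3141  0.07  ]
 [ 0.5558 -0.2552  0.07  ]] [ 0.59654217 -0.2730569   0.07      ] [np.float64(0.0698), np.float64(0.0647), np.float64(0.0727), np.float64(0.0605)]
```

View pics/w1c.png

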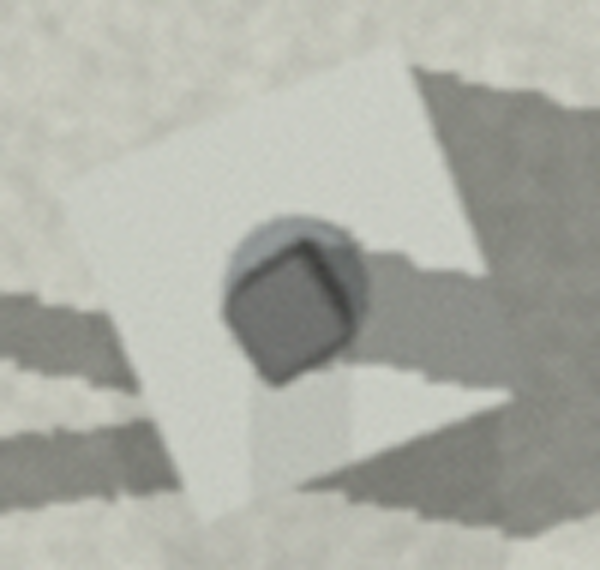

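The zoom shows the handle's top face centred at crop (285,313), turned about 40°, the collar centred at (297,287), and the stand corners near (65,190), (405,45), (527,388) and (210,525).

Run:
```python
from h import *
m=camera_model('wrist')
f=lambda p,z:atz(ray('wrist',(p[0]/6+205-.4,p[1]/6+75-.4),m),z)
q=[f(p,.07) for p in ((65,190),(405,45),(527,388),(210,525))]
print(np.mean(q,0).round(4),[np.linalg.norm(q[i]-q[i-1]).round(4) for i in range(4)])
t=[f(p,.145) for p in ((228,307),(293,244),(350,323),(277,384))]
print('top',np.mean(t,0).round(4),[np.linalg.norm(t[i]-t[i-1]).round(4) for i in range(4)])
for i in range(4):
    d=t[i]-t[i-1];print(np.degrees(np.arctan2(d[1],d[0])).round(1)%90,end=' ')
print('collar',f((297,287),.075).round(4))
# two-view height of collar / top check: scene crop of 'scenec' scale 3.2 off(90,160)
sc=lambda p:ray('scene',(p[0]/3.2+90,p[1]/3.2+160))
for n,a,b in (('collar',(211,250),(297,287)),('top',(199,183),(285,313))):
    p,e=tri([sc(a),ray('wrist',(b[0]/6+204.6,b[1]/6+74.6),m)]);print(n,p.round(4),np.round(e,4))
move([.602,-.271,.20],np.radians(36))
```

```text
[ 0.5986 -0.2731  0.07  ] [np.float64(0.0694), np.float64(0.0691), np.float64(0.0678), np.float64(0.0675)]
top [ 0.5999 -0.2722  0.145 ] [np.float64(0.0139), np.float64(0.0137), np.float64(0.0147), np.float64(0.0146)]
32.2 43.2 36.099999999999994 39.400000000000006 collar [ 0.5998 -0.2723  0.075 ]
collar [ 0.5993 -0.2728  0.068 ] [0.0006 0.0006]
top [ 0.6002 -0.2716  0.1443] [0.0003 0.0003]
shift mm [ 45.7 -10.2  99.3] units [ 2.28 -0.51  4.97]
turn units [ 0.   -0.   -7.22]
```

Call:
{"method": "servo_tool", "body": {"plan": [[[1, -0.2, 0], [0, 0, 0]], [[1, -0.25, 0], [0, 0, 0]], [[0.18, 0, 0], [0, 0, 0]], [[0, 0, 0.5], [0, 0, -1]], [[0, 0, 0.5], [0, 0, -1]], [[0, 0, 0.5], [0, 0, -1]], [[0, 0, 0.5], [0, 0, -1]], [[0, 0, 0.5], [0, 0, -1]], [[0, 0, 0.5], [0, 0, -1]], [[0, 0, 0.5], [0, 0, -1]], [[0, 0, 0.5], [0, 0, -0.55]], [[0, 0, 0], [0, 0, 0]], [[0, 0, 0], [0, 0, 0]]]}}

```text
clock: 5.0
ee_pos: [0.5994, -0.2723, 0.2189]
tcp_rot: [-2.974, -1.009, 0.002]
contact_force: [0.7, -0.4, 0.2]
grip_width: 0.0852
grip_force: 0.0
```

Run:
```python
from h import *
m=camera_model('wrist');a=get_image('wrist')
T,s=tool();print(T.round(4),s['clock'])
c=a[60:300,130:390];save(cv2.resize(c,None,fx=2.4,fy=2.4),'w2.png')
for z in (.075,.145):print(proj('wrist',[.5995,-.2725,z],m))
g=T@np.array([0,0,.05,1]);print(g,proj('wrist',g[:3],m))
move([.5995,-.2725,.089],np.radians(37.7))
```

```text
[[ 7.935e-01  6.086e-01  1.000e-04  5.999e-01]
 [ 6.086e-01 -7.935e-01 -1.000e-04 -2.724e-01]
 [ 0.000e+00  1.000e-04 -1.000e+00  2.197e-01]
 [ 0.000e+00  0.000e+00  0.000e+00  1.000e+00]] 5.05
[261.86073076 177.00111899]
[262.20774989 199.54017939]
[ 0.59995109 -0.27236275  0.16966291  1.        ] [262.64622808 210.4036016 ]
shift mm [ -0.4  -0.2 130.7] units [-0.02 -0.01  6.53]
turn units [ 0.002 -0.    -0.042]
```

View pics/w2.png

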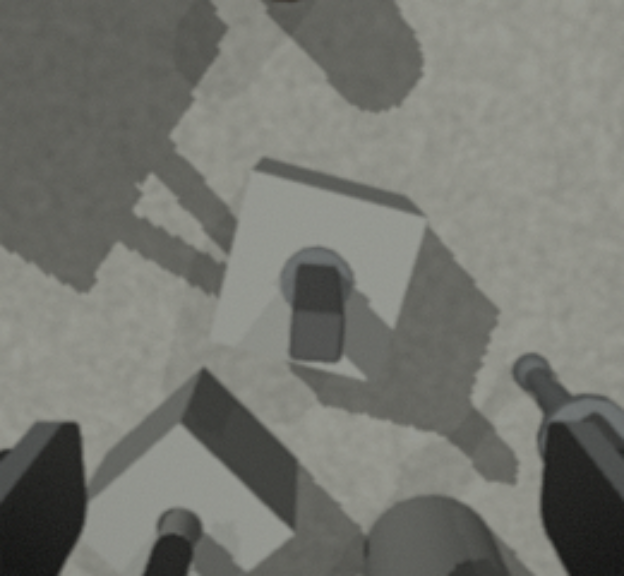

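The picture shows the handle square to the fingers, with its top at crop (317,337) and its collar at (317,280), which matches the projection. I'll descend and grip.

Call:
{"method": "servo_tool", "body": {"plan": [[[0, 0, 1], [0, 0, 0]], [[0, 0, 1], [0, 0, 0]], [[0, 0, 1], [0, 0, 0]], [[0, 0, 1], [0, 0, 0]], [[0, 0, 1], [0, 0, 0]], [[0, 0, 1], [0, 0, 0]], [[0, 0, 0.5], [0, 0, 0]], [[0, 0, 0], [0, 0, 0]]]}}

```text
clock: 5.72
ee_pos: [0.5988, -0.2717, 0.0875]
tcp_rot: [-2.973, -1.01, 0.004]
contact_force: [-1.6, -0.3, 0.6]
grip_width: 0.0854
grip_force: 0.0
```

Call:
{"method": "servo_tool", "body": {"plan": [[[0, 0, 0], [0, 0, 0]], [[0, 0, 0], [0, 0, 0]], [[0, 0, 0], [0, 0, 0]], [[0, 0, 0], [0, 0, 0]], [[0, 0, 0], [0, 0, 0]], [[0, 0, 0], [0, 0, 0]], [[0, 0, 0], [0, 0, 0]], [[0, 0, 0], [0, 0, 0]]], "claw": 0, "force": 60}}

```text
clock: 6.38
ee_pos: [0.6005, -0.2723, 0.09]
tcp_rot: [2.974, 1.012, 0.001]
contact_force: [-0.5, -0.6, 5.8]
grip_width: 0.0154
grip_force: 58.8
```

Run:
```python
from h import *
T,s=tool();print(T.round(4),s['clock'],s['contact_force'],s['torque'],s['grip_width'],s['grip_force'])
# carrier fits from first pics
for c in('scene','side'):
  for t in ('latch',):
    pass
```

```text
[[ 7.926e-01  6.098e-01  9.000e-04  6.005e-01]
 [ 6.098e-01 -7.926e-01 -4.000e-04 -2.723e-01]
 [ 4.000e-04  9.000e-04 -1.000e+00  9.000e-02]
 [ 0.000e+00  0.000e+00  0.000e+00  1.000e+00]] 6.3833 [-0.54706812 -0.62132869  5.78515641] [0.0724937  0.22492942 0.04516768] 0.01544180772652616 58.84601533412933
```

Call:
{"method": "servo_tool", "body": {"plan": [[[0, 0, -0.3], [0, 0, 0]], [[0, 0, -0.7], [0, 0, 0]], [[0, 0, -1], [0, 0, 0]], [[0, 0, -1], [0, 0, 0]], [[0, 0, -1], [0, 0, 0]], [[0, 0, -1], [0, 0, 0]], [[0, 0, -1], [0, 0, 1]], [[0, 0, -1], [0, 0, 1]], [[0, 0, -1], [0, 0, 1]], [[0, 0, -1], [0, 0, 1]], [[0, 0, -1], [0, 0, 1]], [[0, 0, -1], [0, 0, 1]], [[0, 0, -0.5], [0, 0, 0.5]]]}}

```text
clock: 7.47
ee_pos: [0.6008, -0.2721, 0.3232]
tcp_rot: [3.137, 0.133, 0.006]
contact_force: [-0.3, 0.3, -1.2]
grip_width: 0.0149
grip_force: 58.5
```

Call:
{"method": "servo_tool", "body": {"plan": [[[-0.4, -1, 0], [0, 0, 0]], [[-0.4, -1, 0], [0, 0, 0]], [[-0.4, -1, 0], [0, 0, 0]], [[-0.4, -1, 0], [0, 0, 0]], [[-0.4, -1, 0], [0, 0, 0]], [[-0.4, -1, 0], [0, 0, 0]], [[-0.4, -1, 0], [0, 0, 0]], [[-0.4, -1, 0], [0, 0, 0]], [[-0.4, -1, 0], [0, 0, 0]], [[-0.4, -1, 0], [0, 0, 0]], [[-0.4, -1, 0], [0, 0, 0]], [[-0.4, -1, 0], [0, 0, 0]], [[-0.4, -1, 0], [0, 0, 0]], [[-0.4, -1, 0], [0, 0, 0]], [[-0.4, -1, 0], [0, 0, 0]], [[-0.4, -1, 0], [0, 0, 0]], [[-0.3, -1, 0], [0, 0, 0]], [[0, -0.2, 0], [0, 0, 0]], [[0, 0, 0], [0, 0, 0]]]}}

```text
clock: 9.05
ee_pos: [0.4358, 0.06, 0.3201]
tcp_rot: [3.138, 0.144, 0.002]
contact_force: [0.2, 0.2, -0.3]
grip_width: 0.0153
grip_force: 58.6
```

Run:
```python
from h import *
import pickle
m=camera_model('wrist');a=get_image('wrist')
T,s=tool();print(T.round(4),s['clock'],s['contact_force'],s['torque'],s['grip_width'])
save(cv2.resize(a,(768,576)),'w3.png')
pickle.dump((a,m),open('w3.pkl','wb'))
for t in ('carrier','seam_start','seam_end'):
    print(t,[(np.round(x['at'],1).tolist(),round(x['p'],2)) for x in tip_of('wrist',t)[:2]])
```

```text
[[ 9.960e-01  8.960e-02  1.000e-03  4.362e-01]
 [ 8.960e-02 -9.960e-01 -4.000e-04  5.870e-02]
 [ 1.000e-03  5.000e-04 -1.000e+00  3.199e-01]
 [ 0.000e+00  0.000e+00  0.000e+00  1.000e+00]] 9.1 [-0.40004222 -0.46199071 -0.93336621] [-0.01480828 -0.02473427  0.01951093] 0.015540483535564564
carrier [([281.6, 26.0], 0.91)]
seam_start [([224.4, 5.8], 0.76)]
seam_end [([343.1, 0.0], 0.68)]
```

View pics/w3.png

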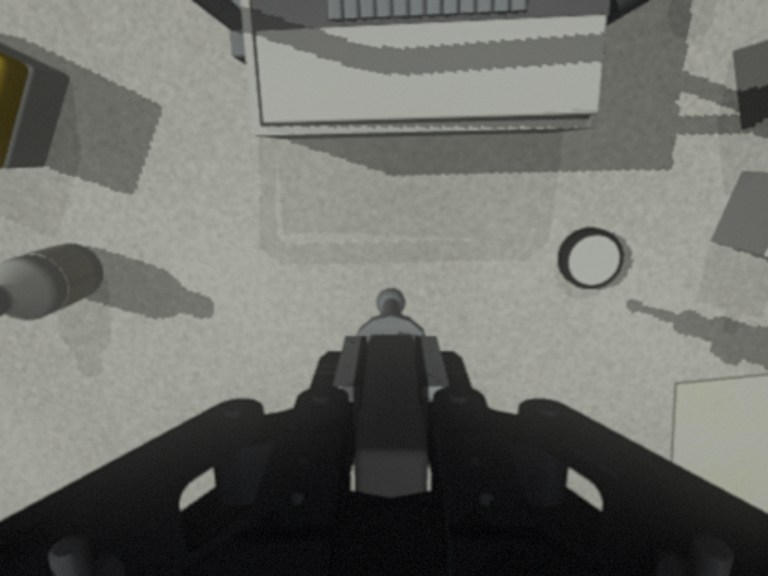

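The picture shows the ball at (391,300), the bead from (329,17) at the latch end to (527,8), and the lid's front edge from (262,124) to (596,112). The bottle is at (50,280) and the timer at (592,260). Next, the carrier pose.

Run:
```python
from h import *
import pickle
a,m=pickle.load(open('w3.pkl','rb'))
T,s=tool()
g=lambda x,y:ray('wrist',(x/1.5,y/1.5),m)
for z in (.105,.115,.125,.135):
    A=atz(g(328.5,19.5),z);B=atz(g(527,11),z);d=A-B
    E1=atz(g(262,124),z);E2=atz(g(596,112),z);e=E1-E2
    print(z,A.round(4),B.round(4),'len',np.linalg.norm(d).round(4),'yaw',np.degrees(np.arctan2(-d[0],d[1])).round(2),np.degrees(np.arctan2(-e[0],e[1])).round(2),'lidlen',np.linalg.norm(e).round(4),E1.round(3),'mid',((A+B)/2).round(4))
print(proj('wrist',(T@[0,0,.075,1])[:3],m), 'seen',391/1.5,300/1.5)
# from scene/side
for z in (.11,.12,.13):
  for c,ps in (('scene',((288.5,193.8),(250.4,202.9))),('side',((269,174.8),(282.6,195.3)))):
    A,B=[atz(ray(c,p),z) for p in ps];d=A-B;print(z,c,A.round(3),B.round(3),np.linalg.norm(d).round(3),np.degrees(np.arctan2(-d[0],d[1])).round(1),((A+B)/2).round(4))
```

```text
0.105 [0.5849 0.1177 0.105 ] [ 0.6023 -0.0153  0.105 ] len 0.1342 yaw 7.47 7.21 lidlen 0.2377 [0.513 0.161 0.105] mid [0.5936 0.0512 0.105 ]
0.115 [0.5825 0.1163 0.115 ] [ 0.5995 -0.013   0.115 ] len 0.1305 yaw 7.47 7.21 lidlen 0.231 [0.513 0.158 0.115] mid [0.591  0.0517 0.115 ]
0.125 [0.5802 0.115  0.125 ] [ 0.5967 -0.0107  0.125 ] len 0.1267 yaw 7.47 7.21 lidlen 0.2244 [0.513 0.156 0.125] mid [0.5885 0.0521 0.125 ]
0.135 [0.5779 0.1136 0.135 ] [ 0.5939 -0.0084  0.135 ] len 0.123 yaw 7.47 7.21 lidlen 0.2177 [0.512 0.153 0.135] mid [0.5859 0.0526 0.135 ]
[266.36762245 197.12542893] seen 260.6666666666667 200.0
0.11 scene [0.612 0.105 0.11 ] [ 0.607 -0.007  0.11 ] 0.112 -2.4 [0.6096 0.0492 0.11  ]
0.11 side [0.581 0.108 0.11 ] [ 0.603 -0.015  0.11 ] 0.125 10.3 [0.5917 0.0467 0.11  ]
0.12 scene [0.622 0.1   0.12 ] [ 0.618 -0.011  0.12 ] 0.11 -2.4 [0.6202 0.0446 0.12  ]
0.12 side [0.578 0.092 0.12 ] [ 0.6   -0.029  0.12 ] 0.123 10.3 [0.5886 0.0311 0.12  ]
0.13 scene [0.633 0.094 0.13 ] [ 0.628 -0.015  0.13 ] 0.109 -2.4 [0.6307 0.0399 0.13  ]
0.13 side [0.575 0.075 0.13 ] [ 0.596 -0.044  0.13 ] 0.121 10.3 [0.5855 0.0155 0.13  ]
```

Call:
{"method": "servo_tool", "body": {"plan": [[[0, 0, 0], [0, 0.7, -0.46]], [[0, 0, 0], [0, 1, 0]], [[0, 0, 0], [0, 1, 0]], [[0, 0, 0], [0, 1, 0]], [[0, 0, 0], [0, 1, 0]], [[0, 0, 0], [0, 1, 0]], [[0, 0, 0], [0, 1, 0]], [[0, 0, 0], [0, 0.3, 0]], [[0, 0, 0], [0, 0, 0]]]}}

```text
clock: 10.0
ee_pos: [0.4353, 0.0575, 0.319]
tcp_rot: [-2.956, -0.189, -0.933]
contact_force: [0.5, -0.2, 0.1]
grip_width: 0.0153
grip_force: 58.6
```

```bash
cat >> h.py <<'E'
YAW=np.radians(7.4);LEAN=np.radians(35)
XD=np.array([np.cos(YAW),np.sin(YAW),0]);YD=np.array([-np.sin(YAW),np.cos(YAW),0]);ZT=np.sin(LEAN)*XD-np.cos(LEAN)*np.array([0,0,1])
C=np.array([.599,.0524,0])
def ballgoal(x,y,z): return C+XD*x+YD*y+np.array([0,0,z])
E
python3 - <<'E'
from h import *
T,s=tool();print(T.round(4),s['clock'],s['contact_force'],s['joint_positions'])
move(ballgoal(-.045,.0605,.155)-.075*ZT,YAW,LEAN)
for i in range(3): print((np.linalg.inv(tool()[0])@np.array(camera_model('wrist')['world_from_camera']))[:3,[2,3]].round(4).tolist())
E
```

```text
[[ 0.8121  0.1266  0.5697  0.4353]
 [ 0.1048 -0.992   0.071   0.0575]
 [ 0.5741  0.002  -0.8188  0.319 ]
 [ 0.      0.      0.      1.    ]] 10.0 [ 0.51433533 -0.15886447  0.09057018] [ 0.13577426 -0.25248727 -0.36983151  2.3911293  -0.04675378  0.37877979
 -1.65692135]
shift mm [  1.5 -34.7 126.2] units [ 0.07 -1.74  6.31]
turn units [ 0.034 -0.006 -0.008]
[[-0.2604, 0.0666], [-0.0009, -0.0016], [0.9655, -0.1423]]
[[-0.2604, 0.0666], [-0.0009, -0.0016], [0.9655, -0.1423]]
[[-0.2604, 0.0666], [-0.0009, -0.0016], [0.9655, -0.1423]]
```

Call:
{"method": "servo_tool", "body": {"plan": [[[0, -0.4, 0.9], [0, 0, 0]], [[0, -0.4, 0.9], [0, 0, 0]], [[0, -0.4, 0.9], [0, 0, 0]], [[0, -0.4, 0.9], [0, 0, 0]], [[0, -0.14, 0.9], [0, 0, 0]], [[0, 0, 0.9], [0, 0, 0]], [[0, 0, 0.9], [0, 0, 0]], [[0, 0, 0], [0, 0, 0]], [[0, 0, 0], [0, 0, 0]]]}}

```text
clock: 10.75
ee_pos: [0.4849, 0.0909, 0.2422]
tcp_rot: [-2.967, -0.189, -0.923]
contact_force: [-0.5, 0.6, -0.3]
grip_width: 0.0151
grip_force: 58.6
```

Run:
```python
from h import *
import pickle
m=camera_model('wrist');T,s=tool();a=get_image('wrist')
print(T.round(4),s['clock'],s['contact_force'],s['joint_positions'].round(2))
save(cv2.resize(a[40:290,60:460],None,fx=2,fy=2,interpolation=cv2.INTER_CUBIC),'w4.png');pickle.dump((a,m,T),open('w4.pkl','wb'))
print(proj('wrist',(T@[0,0,.075,1])[:3],m))
move(ballgoal(-.045,.0605,.155)-.075*ZT,YAW,LEAN)
```

```text
[[ 0.8167  0.1242  0.5636  0.4849]
 [ 0.1072 -0.9922  0.0633  0.0909]
 [ 0.5671  0.0087 -0.8236  0.2422]
 [ 0.      0.      0.      1.    ]] 10.75 [-0.46337002  0.57412329 -0.29608603] [ 0.31  0.05 -0.69  2.38  0.92  0.22 -2.66]
[262.70227057 198.02698244]
shift mm [ 1.9 -8.  32.9] units [ 0.09 -0.4   1.65]
turn units [0.116 0.082 0.012]
```

View pics/w4.png

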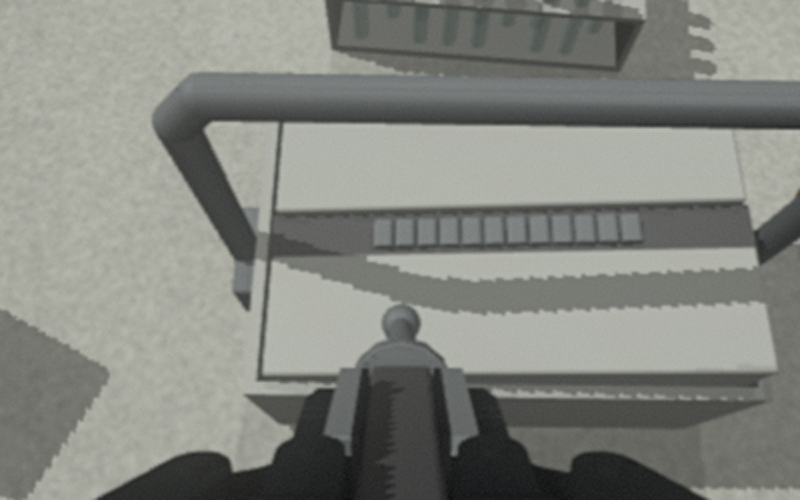

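The picture shows the ball at (402,322), in front of the bead that runs (373-642, 230) below the bar, with the latch post at left. The arm stopped about 33 mm short because it is near its joint limits (j4, j6), so I'll move outward, which relaxes them.

Call:
{"method": "servo_tool", "body": {"plan": [[[0.4, -0.1, 0.3], [0, 0, 0]], [[0.4, -0.1, 0.3], [0, 0, 0]], [[0.4, -0.1, 0.3], [0, 0, 0]], [[0.4, -0.1, 0.3], [0, 0, 0]], [[0, 0, 0], [0, 0, 0]]]}}

```text
clock: 11.22
ee_pos: [0.525, 0.1038, 0.242]
tcp_rot: [-2.965, -0.186, -0.928]
contact_force: [-0.6, -0.7, 0.2]
grip_width: 0.0151
grip_force: 58.6
```

```bash
cat >> h.py <<'E'
def rep():
    T,s=tool();b=(T@[0,0,.075,1])[:3]-C
    print('clock',round(s['clock'],2),'ball own x,y,z mm',(1000*np.array([b@XD,b@YD,b[2]])).round(1),'F',s['contact_force'].round(2),'j',s['joint_positions'].round(2),'lean',np.degrees(np.arccos(-T[2,2])).round(1),'zt own',T[:3,2]@XD.round(3),(T[:3,2]@YD).round(3),'tilt y row',T[2,1].round(3))
E
python3 - <<'E'
from h import *
rep();move(ballgoal(-.025,.0605,.15)-.075*ZT,YAW,LEAN)
E
```

```text
clock 11.22 ball own x,y,z mm [-24.1  59.7 180.4] F [-0.57 -0.67  0.18] j [ 0.17  0.13 -0.57  2.3   1.    0.26 -2.74] lean 34.7 zt own 0.5698785611692407 -0.01 tilt y row 0.008
shift mm [-18.4  -0.2  24.4] units [-0.92 -0.01  1.22]
turn units [ 0.114  0.054 -0.004]
```

j7 is close to its limit. Spinning the tool about the stylus axis does no harm and frees it.

Call:
{"method": "servo_tool", "body": {"plan": [[[0, 0, 0], [0, 0, -1]], [[0, 0, 0], [0, 0, -1]], [[0, 0, 0], [0, 0, -1]], [[0, 0, 0], [0, 0, -1]], [[0, 0, 0], [0, 0, -1]], [[0, 0, 0], [0, 0, -1]], [[0, 0, 0], [0, 0, 0]]]}}

```text
clock: 11.8
ee_pos: [0.5229, 0.1028, 0.2412]
tcp_rot: [2.731, 0.924, 0.878]
contact_force: [-0.7, 0.9, -1.9]
grip_width: 0.0159
grip_force: 58.6
```

```bash
cat >> h.py <<'E'
SPIN=np.radians(-30)
def go(x,y,z,lean=LEAN):
    zt=np.sin(lean)*XD-np.cos(lean)*np.array([0,0,1]);p=ballgoal(x,y,z)-.075*zt
    T,s=tool();A=T[:3,:3];G=R.from_euler('z',YAW).as_matrix()@np.diag([1,-1,-1.])@R.from_euler('yz',[lean,0]).as_matrix()@R.from_euler('z',SPIN).as_matrix()
    print('shift units',((A.T@(p-T[:3,3]))/.02).round(3),'turn',(np.degrees(R.from_matrix(A.T@G).as_rotvec())/5).round(3))
E
python3 - <<'E'
from h import *
rep();go(-.025,.0605,.15);go(0,.0605,.14)
E
```

```text
clock 11.8 ball own x,y,z mm [-26.4  59.  179.5] F [-0.71  0.93 -1.94] j [ 0.24  0.13 -0.64  2.3   1.02  0.27 -2.23] lean 34.6 zt own 0.56843602190365 -0.011 tilt y row 0.294
shift units [-0.671 -0.446  1.251] turn [0.073 0.128 0.036]
shift units [-0.021 -0.083  2.373] turn [0.073 0.128 0.036]
```

Call:
{"method": "servo_tool", "body": {"plan": [[[-0.22, -0.15, 0.42], [0.07, 0.13, 0.04]], [[-0.22, -0.15, 0.42], [0, 0, 0]], [[-0.22, -0.15, 0.42], [0, 0, 0]], [[0, 0, 0], [0, 0, 0]]]}}

```text
clock: 12.13
ee_pos: [0.5233, 0.1042, 0.2096]
tcp_rot: [2.742, 0.92, 0.891]
contact_force: [-0.6, 0.0, -0.3]
grip_width: 0.0152
grip_force: 58.6
```

Run:
```python
from h import *
import pickle
m=camera_model('wrist');T,s=tool();a=get_image('wrist')
rep()
save(cv2.resize(a[60:260,120:420],None,fx=2.6,fy=2.6,interpolation=cv2.INTER_CUBIC),'w5.png');pickle.dump((a,m,T),open('w5.pkl','wb'))
b=proj('wrist',(T@[0,0,.075,1])[:3],m);print('ball',b,(b-[120,60])*2.6)
go(0,.0605,.14)
```

```text
clock 12.18 ball own x,y,z mm [-25.1  61.4 148.9] F [-0.49 -0.41 -0.82] j [ 0.14  0.2  -0.55  2.33  1.42  0.24 -2.63] lean 34.9 zt own 0.57240095493369 0.001 tilt y row 0.284
ball [261.79934878 199.11632197] [368.67830682 361.70243712]
shift units [0.646 0.419 1.083] turn [-0.016  0.013 -0.049]
```

View pics/w5.png

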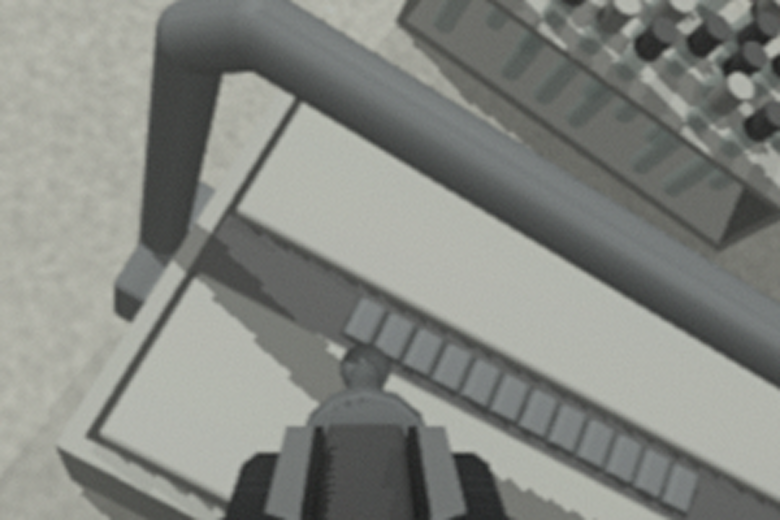

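The picture shows the ball at (365,362), link 0 centred at (365,320) and link 11 at (680,488), with the bar well clear above. I'll triangulate the link centres against w4.

Run:
```python
from h import *
import pickle
a4,m4,T4=pickle.load(open('w4.pkl','rb'));a5,m5,T5=pickle.load(open('w5.pkl','rb'))
f4=lambda p:ray('wrist',((p[0]+.5)/2-.5+60,(p[1]+.5)/2-.5+40),m4)
f5=lambda p:ray('wrist',((p[0]+.5)/2.6-.5+120,(p[1]+.5)/2.6-.5+60),m5)
P={'L0':((385,230),(365,320)),'L11':((630,226),(680,488)),'ball':((402,322),(365,364))}
for k,(p,q) in P.items():
    if k!='ball':
        X,e=tri([f4(p),f5(q)]);b=X-C;print(k,X.round(4),np.round(e,4),'own',(1000*np.array([b@XD,b@YD,b[2]])).round(1))
    for z in (.108,.115,.125):
        print(z,[ (1000*np.array([(b:=atz(f(u),z)-C)@XD,b@YD])).round(1).tolist() for f,u in ((f4,p),(f5,q))])
move((T5[:3,3]),None)
```

```text
L0 [0.595  0.1137 0.1035] [0.0007 0.0007] own [  4.   61.3 103.5]
0.108 [[2.6, 61.0], [1.4, 62.2]]
0.115 [[-0.7, 60.9], [-1.5, 63.1]]
0.125 [[-5.5, 60.7], [-5.6, 64.4]]
L11 [ 0.6054 -0.0047  0.1192] [0.0003 0.0003] own [ -1.  -57.4 119.2]
0.108 [[4.7, -62.1], [3.4, -64.4]]
0.115 [[1.3, -59.3], [0.4, -59.9]]
0.125 [[-3.5, -55.2], [-3.8, -53.6]]
0.108 [[-45.5, 52.8], [-12.2, 55.9]]
0.115 [[-47.6, 52.8], [-14.7, 57.0]]
0.125 [[-50.7, 53.0], [-18.3, 58.5]]
shift mm [-0.8 -0.2  0.4] units [-0.04 -0.01  0.02]
```

```bash
sed -i 's/^LEAN=.*//; s/YAW=np.radians(7.4);LEAN=np.radians(35)/YAW=np.radians(7.4);LEAN=np.radians(31)/; s/SPIN=np.radians(-30)/SPIN=np.radians(-45)/' h.py
python3 - <<'E'
from h import *
rep();go(-.012,.0615,.14)
E
```

```text
clock 12.18 ball own x,y,z mm [-25.1  61.4 148.9] F [-0.49 -0.41 -0.82] j [ 0.14  0.2  -0.55  2.33  1.42  0.24 -2.63] lean 34.9 zt own 0.57240095493369 0.001 tilt y row 0.284
shift units [0.471 0.261 0.748] turn [ 0.47  -0.627 -3.047]
```

Call:
{"method": "servo_tool", "body": {"plan": [[[0, 0, 0], [0.16, -0.2, -1]], [[0, 0, 0], [0.16, -0.2, -1]], [[0, 0, 0], [0.16, -0.2, -1]], [[0, 0, 0], [0, 0, 0]]]}}

```text
clock: 12.52
ee_pos: [0.5255, 0.1045, 0.2124]
tcp_rot: [2.611, 1.2, 0.788]
contact_force: [0.2, 0.1, 0.2]
grip_width: 0.0154
grip_force: 58.6
```

Run:
```python
from h import *
rep();go(-.012,.0615,.14);go(.001,.0615,.13)
```

```text
clock 12.52 ball own x,y,z mm [-26.3  61.3 148.8] F [0.2  0.06 0.21] j [ 0.22  0.21 -0.62  2.29  1.09  0.27 -2.07] lean 32.0 zt own 0.5306322253842003 0.002 tilt y row 0.353
shift units [0.339 0.285 0.754] turn [ 0.127 -0.165 -0.613]
shift units [0.551 0.477 1.522] turn [ 0.127 -0.165 -0.613]
```

Call:
{"method": "servo_tool", "body": {"plan": [[[0.14, 0.12, 0.38], [0.13, -0.16, -0.6]], [[0.14, 0.12, 0.38], [0, 0, 0]], [[0.14, 0.12, 0.38], [0, 0, 0]], [[0.14, 0.12, 0.38], [0, 0, 0]], [[0, 0, 0], [0, 0, 0]], [[0, 0, 0], [0, 0, 0]]]}}

```text
clock: 13.02
ee_pos: [0.5524, 0.1089, 0.1927]
tcp_rot: [2.583, 1.261, 0.754]
contact_force: [0.0, 0.1, -0.8]
grip_width: 0.0153
grip_force: 58.6
```

Run:
```python
from h import *
rep();go(.001,.0615,.13);go(.001,.0615,.12)
```

```text
clock 13.02 ball own x,y,z mm [ -0.4  62.  128.4] F [ 0.01  0.06 -0.8 ] j [ 0.18  0.3  -0.59  2.23  1.16  0.29 -2.08] lean 30.9 zt own 0.5142855075625987 0.0 tilt y row 0.361
shift units [ 0.051  0.085 -0.035] turn [-0.011  0.007 -0.073]
shift units [-0.132 -0.095  0.394] turn [-0.011  0.007 -0.073]
```

Call:
{"method": "servo_tool", "body": {"plan": [[[-0.04, -0.04, 0.086], [0, 0, 0]], [[-0.04, -0.04, 0.086], [0, 0, 0]], [[-0.04, -0.04, 0.086], [0, 0, 0]], [[-0.04, -0.04, 0.086], [0, 0, 0]], [[0, 0, 0], [0, 0, 0]]]}}

```text
clock: 13.43
ee_pos: [0.5518, 0.1088, 0.1838]
tcp_rot: [2.581, 1.264, 0.752]
contact_force: [-0.9, 0.5, -1.5]
grip_width: 0.0149
grip_force: 58.6
```

Call:
{"method": "servo_tool", "body": {"plan": [[[-0.02, -0.02, 0.043], [0, 0, 0]], [[-0.02, -0.02, 0.043], [0, 0, 0]], [[0, 0, 0], [0, 0, 0]]]}}

```text
clock: 13.68
ee_pos: [0.552, 0.1088, 0.182]
tcp_rot: [2.581, 1.264, 0.753]
contact_force: [-0.9, 0.3, -1.9]
grip_width: 0.0148
grip_force: 58.6
```

Run:
```python
from h import *
rep();go(.001,.0615,.115)
```

```text
clock 13.68 ball own x,y,z mm [ -0.8  62.  117.7] F [-0.86  0.33 -1.88] j [ 0.15  0.31 -0.55  2.24  1.26  0.28 -2.17] lean 30.9 zt own 0.5139289571056125 0.0 tilt y row 0.362
shift units [-0.016  0.02   0.159] turn [-0.014  0.011 -0.039]
```

Call:
{"method": "servo_tool", "body": {"plan": [[[0, 0.01, 0.08], [0, 0, 0]], [[0, 0.01, 0.08], [0, 0, 0]], [[0, 0, 0], [0, 0, 0]], [[0, 0, 0], [0, 0, 0]]]}}

```text
clock: 14.02
ee_pos: [0.5544, 0.109, 0.1798]
tcp_rot: [2.58, 1.264, 0.754]
contact_force: [-0.3, 0.4, 0.5]
grip_width: 0.0152
grip_force: 58.9
```

Call:
{"method": "servo_tool", "body": {"plan": [[[-0.02, -0.02, 0.043], [0, 0, 0]], [[-0.02, -0.02, 0.043], [0, 0, 0]], [[0, 0, 0], [0, 0, 0]], [[0, 0, 0], [0, 0, 0]]]}}

```text
clock: 14.35
ee_pos: [0.5541, 0.1089, 0.1777]
tcp_rot: [2.58, 1.265, 0.754]
contact_force: [0.0, 0.2, 1.5]
grip_width: 0.015
grip_force: 58.9
```

Run:
```python
from h import *
rep();go(.001,.0615,.113)
```

```text
clock 14.35 ball own x,y,z mm [  1.4  61.9 113.4] F [0.01 0.25 1.52] j [ 0.14  0.33 -0.54  2.24  1.3   0.28 -2.21] lean 30.9 zt own 0.5144403949812756 0.0 tilt y row 0.362
shift units [-0.032 -0.007  0.006] turn [-0.01   0.005 -0.036]
```

Run:
```python
from h import *
go(.004,.062,.1085)
T,s=tool();A=T[:3,:3]
for n,v in (('x',XD),('y',YD),('z',np.array([0,0,1.]))): print(n,'1mm',(A.T@v*.05).round(4))
```

```text
shift units [-0.005 -0.016  0.276] turn [-0.01   0.005 -0.036]
x 1mm [0.0304 0.0302 0.0257]
y 1mm [ 0.0352 -0.0355  0.    ]
z 1mm [ 0.0182  0.0181 -0.0429]
```

Call:
{"method": "servo_tool", "body": {"plan": [[[0, 0, 0.07], [0, 0, 0]], [[0, 0, 0.07], [0, 0, 0]], [[0, 0, 0.07], [0, 0, 0]], [[0, 0, 0.07], [0, 0, 0]], [[0, 0, 0], [0, 0, 0]], [[0, 0, 0], [0, 0, 0]], [[0, 0, 0], [0, 0, 0]], [[0, 0, 0], [0, 0, 0]]]}}

```text
clock: 15.02
ee_pos: [0.557, 0.1093, 0.1729]
tcp_rot: [2.58, 1.264, 0.754]
contact_force: [-1.0, 1.1, 4.7]
grip_width: 0.0153
grip_force: 59.1
```

Run:
```python
from h import *
rep()
a=get_image('wrist');save(cv2.resize(a[90:260,160:420],None,fx=3,fy=3,interpolation=cv2.INTER_CUBIC),'w6.png')
rep()
```

```text
clock 15.02 ball own x,y,z mm [  4.2  61.8 108.6] F [-0.95  1.07  4.69] j [ 0.13  0.34 -0.53  2.24  1.34  0.28 -2.24] lean 31.0 zt own 0.5144799065075278 0.0 tilt y row 0.362
clock 15.07 ball own x,y,z mm [  4.2  61.9 108.6] F [-1.32  0.39  4.66] j [ 0.13  0.34 -0.53  2.24  1.34  0.28 -2.24] lean 31.0 zt own 0.514481617385592 0.0 tilt y row 0.362
```

View pics/w6.png

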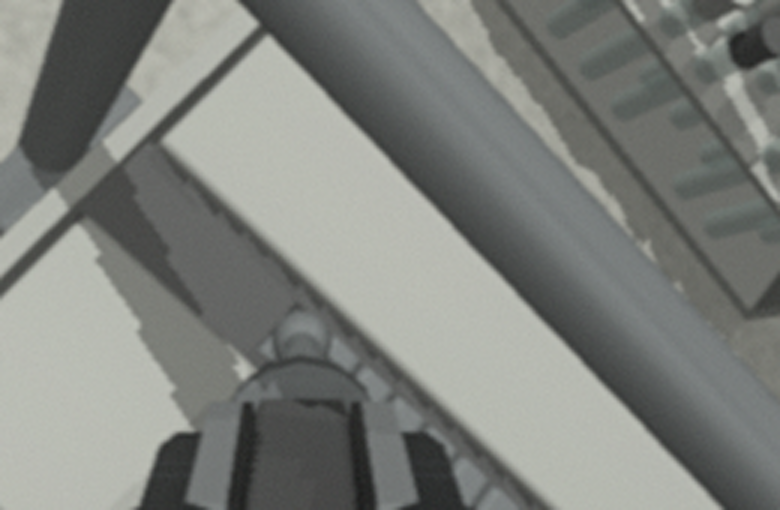

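The picture shows the ball at (302,332) pressed on link 0, about 3 mm towards the far groove wall, which runs (165,145)-(545,505). I'll recentre by -2.5 mm and begin the slow pass, following the slope by force.

Call:
{"method": "servo_tool", "body": {"plan": [[[-0.038, -0.038, -0.032], [0, 0, 0]], [[-0.038, -0.038, -0.032], [0, 0, 0]], [[0, 0, 0], [0, 0, 0]], [[-0.035, 0.0355, 0], [0, 0, 0]], [[-0.035, 0.0355, 0], [0, 0, 0]], [[-0.035, 0.0355, 0], [0, 0, 0]], [[-0.035, 0.0355, 0], [0, 0, 0]], [[-0.035, 0.0355, 0], [0, 0, 0]], [[-0.035, 0.0355, 0], [0, 0, 0]], [[-0.035, 0.0355, 0], [0, 0, 0]], [[-0.035, 0.0355, 0], [0, 0, 0]], [[-0.035, 0.0355, 0], [0, 0, 0]], [[-0.035, 0.0355, 0], [0, 0, 0]], [[0, 0, 0], [0, 0, 0]], [[0, 0, 0], [0, 0, 0]]]}}

```text
clock: 16.32
ee_pos: [0.5561, 0.099, 0.1732]
tcp_rot: [2.58, 1.264, 0.754]
contact_force: [-1.1, 0.6, 6.2]
grip_width: 0.0154
grip_force: 59.3
```

Run:
```python
from h import *
rep()
```

```text
clock 16.32 ball own x,y,z mm [  2.1  51.7 108.9] F [-1.1   0.62  6.18] j [ 0.15  0.33 -0.53  2.24  1.34  0.26 -2.22] lean 31.0 zt own 0.5149220776238864 0.0 tilt y row 0.363
```

Call:
{"method": "servo_tool", "body": {"plan": [[[-0.0337, 0.037, -0.0064], [0, 0, 0]], [[-0.0337, 0.037, -0.0064], [0, 0, 0]], [[-0.0337, 0.037, -0.0064], [0, 0, 0]], [[-0.0337, 0.037, -0.0064], [0, 0, 0]], [[-0.0337, 0.037, -0.0064], [0, 0, 0]], [[-0.0337, 0.037, -0.0064], [0, 0, 0]], [[-0.0337, 0.037, -0.0064], [0, 0, 0]], [[-0.0337, 0.037, -0.0064], [0, 0, 0]], [[-0.0337, 0.037, -0.0064], [0, 0, 0]], [[-0.0337, 0.037, -0.0064], [0, 0, 0]], [[0, 0, 0], [0, 0, 0]]]}}

```text
clock: 17.23
ee_pos: [0.557, 0.0893, 0.1744]
tcp_rot: [2.58, 1.265, 0.754]
contact_force: [-0.1, 0.7, 5.0]
grip_width: 0.0151
grip_force: 59.2
```

Call:
{"method": "servo_tool", "body": {"plan": [[[0, 0, 0], [0, 0, 0]]]}}

```text
clock: 17.32
ee_pos: [0.557, 0.0891, 0.1744]
tcp_rot: [2.58, 1.264, 0.754]
contact_force: [0.4, 0.9, 5.7]
grip_width: 0.0151
grip_force: 59.2
```

Run:
```python
from h import *
rep()
```

```text
clock 17.32 ball own x,y,z mm [  1.6  41.8 110.1] F [0.38 0.89 5.73] j [ 0.18  0.33 -0.54  2.24  1.32  0.25 -2.18] lean 31.0 zt own 0.5147130394788186 0.0 tilt y row 0.362
```

Call:
{"method": "servo_tool", "body": {"plan": [[[-0.0341, 0.0366, -0.0055], [0, 0, 0]], [[-0.0341, 0.0366, -0.0055], [0, 0, 0]], [[-0.0341, 0.0366, -0.0055], [0, 0, 0]], [[-0.0341, 0.0366, -0.0055], [0, 0, 0]], [[-0.0341, 0.0366, -0.0055], [0, 0, 0]], [[-0.0341, 0.0366, -0.0055], [0, 0, 0]], [[-0.0341, 0.0366, -0.0055], [0, 0, 0]], [[-0.0341, 0.0366, -0.0055], [0, 0, 0]], [[-0.0341, 0.0366, -0.0055], [0, 0, 0]], [[-0.0341, 0.0366, -0.0055], [0, 0, 0]], [[-0.0341, 0.0366, -0.0055], [0, 0, 0]], [[-0.0341, 0.0366, -0.0055], [0, 0, 0]], [[0, 0, 0], [0, 0, 0]]]}}

```text
clock: 18.4
ee_pos: [0.5581, 0.0763, 0.1755]
tcp_rot: [2.58, 1.263, 0.753]
contact_force: [0.5, 0.5, 5.1]
grip_width: 0.0154
grip_force: 59.2
```

Call:
{"method": "servo_tool", "body": {"plan": [[[0, 0, 0], [0, 0, 0]]]}}

```text
clock: 18.48
ee_pos: [0.5581, 0.0763, 0.1755]
tcp_rot: [2.58, 1.263, 0.753]
contact_force: [-1.3, 0.0, 4.9]
grip_width: 0.0154
grip_force: 59.2
```

Run:
```python
from h import *
rep()
a=get_image('wrist');m=camera_model('wrist');T,s=tool()
import pickle;pickle.dump((a,m,T),open('w7.pkl','wb'))
# groove profile across own x, ~20 mm ahead of & behind ball, brightness at leaf-top plane
g=cv2.cvtColor(a,cv2.COLOR_RGB2GRAY)
b=(T@[0,0,.075,1])[:3]-C
for dy in (12,20,28):
  y=b@YD+dy/1000
  z=.1125+.1*(.0615-y)+.005-.007
  row=[]
  for x in range(-16,21,1):
    u=proj('wrist',ballgoal(x/1000,y,z),m); row.append(int(g[int(round(u[1])),int(round(u[0]))]) if 0<=u[0]<511 and 0<=u[1]<383 else -1)
  print(dy,row)
```

```text
clock 18.48 ball own x,y,z mm [  1.1  28.9 111.2] F [-1.3   0.04  4.89] j [ 0.23  0.33 -0.55  2.24  1.3   0.24 -2.14] lean 30.9 zt own 0.5143047644055725 -0.001 tilt y row 0.363
12 [184, 183, 184, 183, 152, 99, 102, 93, 107, 129, 128, 128, 130, 131, 130, 131, 130, 130, 130, 133, 131, 130, 100, 91, 96, 95, 92, 79, 89, 130, 164, 181, 185, 183, 183, 182, 183]
20 [183, 183, 184, 180, 159, 111, 99, 102, 97, 116, 125, 125, 127, 126, 129, 130, 130, 132, 129, 130, 130, 124, 95, 91, 97, 98, 87, 78, 99, 145, 172, 182, 183, 183, 183, 182, 186]
28 [185, 183, 184, 180, 144, 101, 97, 101, 97, 84, 85, 87, 84, 89, 89, 94, 97, 99, 85, 83, 83, 80, 67, 85, 103, 97, 84, 80, 83, 110, 151, 177, 185, 185, 185, 185, 186]
```

Call:
{"method": "servo_tool", "body": {"plan": [[[-0.0258, 0.0449, 0.0021], [0, 0, 0]], [[-0.0258, 0.0449, 0.0021], [0, 0, 0]], [[-0.0258, 0.0449, 0.0021], [0, 0, 0]], [[-0.0258, 0.0449, 0.0021], [0, 0, 0]], [[-0.0334, 0.0373, -0.0043], [0, 0, 0]], [[-0.0334, 0.0373, -0.0043], [0, 0, 0]], [[-0.0334, 0.0373, -0.0043], [0, 0, 0]], [[-0.0334, 0.0373, -0.0043], [0, 0, 0]], [[-0.0334, 0.0373, -0.0043], [0, 0, 0]], [[-0.0334, 0.0373, -0.0043], [0, 0, 0]], [[-0.0334, 0.0373, -0.0043], [0, 0, 0]], [[-0.0334, 0.0373, -0.0043], [0, 0, 0]], [[-0.0334, 0.0373, -0.0043], [0, 0, 0]], [[-0.0334, 0.0373, -0.0043], [0, 0, 0]], [[0, 0, 0], [0, 0, 0]]]}}

```text
clock: 19.78
ee_pos: [0.5608, 0.0636, 0.1769]
tcp_rot: [2.58, 1.265, 0.754]
contact_force: [0.4, 3.3, 4.7]
grip_width: 0.0152
grip_force: 59.1
```

Call:
{"method": "servo_tool", "body": {"plan": [[[0, 0, 0], [0, 0, 0]]]}}

```text
clock: 19.87
ee_pos: [0.5608, 0.0635, 0.1769]
tcp_rot: [2.58, 1.265, 0.754]
contact_force: [0.4, 3.7, 5.7]
grip_width: 0.0153
grip_force: 59.2
```

```bash
cat >> h.py <<'E'
def prof(dys=(12,20,30)):
  a=get_image('wrist');m=camera_model('wrist');T,s=tool();g=cv2.cvtColor(a,cv2.COLOR_RGB2GRAY);b=(T@[0,0,.075,1])[:3]-C
  for dy in dys:
    y=b@YD+dy/1000;z=.1105+.1*(.0615-y)
    us=[proj('wrist',ballgoal(x/1000,y,z),m) for x in range(-16,21)]
    print(dy,[int(g[int(round(u[1])),int(round(u[0]))]) if 0<=u[0]<511 and 0<=u[1]<383 else -1 for u in us])
E
python3 - <<'E'
from h import *
rep();prof()
E
```

```text
clock 19.87 ball own x,y,z mm [  2.1  15.9 112.6] F [0.4  3.75 5.75] j [ 0.28  0.33 -0.57  2.24  1.27  0.23 -2.07] lean 30.9 zt own 0.5143881511646413 0.0 tilt y row 0.362
12 [182, 184, 183, 177, 136, 100, 100, 95, 116, 131, 129, 130, 131, 129, 131, 129, 132, 132, 132, 131, 133, 130, 98, 98, 101, 80, 74, 78, 98, 140, 170, 185, 186, 184, 185, 183, 184]
20 [185, 184, 185, 169, 145, 100, 103, 102, 92, 86, 83, 86, 81, 88, 89, 103, 97, 97, 94, 94, 95, 86, 81, 98, 98, 97, 84, 81, 108, 150, 177, 184, 187, 185, 184, 186, 182]
30 [184, 183, 184, 180, 145, 105, 102, 101, 91, 87, 87, 84, 82, 86, 90, 91, 88, 98, 84, 85, 82, 78, 67, 92, 98, 91, 77, 80, 86, 124, 160, 182, 184, 186, 186, 185, 184]
```

Call:
{"method": "servo_tool", "body": {"plan": [[[-0.0234, 0.0261, -0.003], [0, 0, 0]], [[-0.0234, 0.0261, -0.003], [0, 0, 0]], [[-0.0234, 0.0261, -0.003], [0, 0, 0]], [[-0.0234, 0.0261, -0.003], [0, 0, 0]], [[-0.0234, 0.0261, -0.003], [0, 0, 0]], [[-0.0234, 0.0261, -0.003], [0, 0, 0]], [[-0.0234, 0.0261, -0.003], [0, 0, 0]], [[-0.0234, 0.0261, -0.003], [0, 0, 0]], [[-0.0234, 0.0261, -0.003], [0, 0, 0]], [[-0.0234, 0.0261, -0.003], [0, 0, 0]], [[-0.0234, 0.0261, -0.003], [0, 0, 0]], [[-0.0234, 0.0261, -0.003], [0, 0, 0]], [[-0.0234, 0.0261, -0.003], [0, 0, 0]], [[-0.0234, 0.0261, -0.003], [0, 0, 0]], [[-0.0234, 0.0261, -0.003], [0, 0, 0]], [[-0.0234, 0.0261, -0.003], [0, 0, 0]], [[-0.0234, 0.0261, -0.003], [0, 0, 0]], [[-0.0234, 0.0261, -0.003], [0, 0, 0]]]}}

```text
clock: 21.42
ee_pos: [0.5623, 0.0515, 0.1782]
tcp_rot: [2.58, 1.266, 0.754]
contact_force: [-0.1, 4.2, 4.9]
grip_width: 0.0153
grip_force: 59.1
```

Call:
{"method": "servo_tool", "body": {"plan": [[[0, 0, 0], [0, 0, 0]], [[0, 0, 0], [0, 0, 0]]]}}

```text
clock: 21.58
ee_pos: [0.5624, 0.0501, 0.1781]
tcp_rot: [2.58, 1.263, 0.752]
contact_force: [-0.8, 2.2, 3.9]
grip_width: 0.0153
grip_force: 59.2
```

Run:
```python
from h import *
rep()
```

```text
clock 21.58 ball own x,y,z mm [  2.    2.3 113.7] F [-0.8   2.17  3.87] j [ 0.33  0.33 -0.59  2.24  1.24  0.23 -2.01] lean 30.9 zt own 0.5140613374774947 -0.001 tilt y row 0.363
```

Call:
{"method": "servo_tool", "body": {"plan": [[[-0.0237, 0.0258, -0.0021], [0, 0, 0]], [[-0.0237, 0.0258, -0.0021], [0, 0, 0]], [[-0.0237, 0.0258, -0.0021], [0, 0, 0]], [[-0.0237, 0.0258, -0.0021], [0, 0, 0]], [[-0.0237, 0.0258, -0.0021], [0, 0, 0]], [[-0.0237, 0.0258, -0.0021], [0, 0, 0]], [[-0.0237, 0.0258, -0.0021], [0, 0, 0]], [[-0.0237, 0.0258, -0.0021], [0, 0, 0]], [[-0.0237, 0.0258, -0.0021], [0, 0, 0]], [[-0.0237, 0.0258, -0.0021], [0, 0, 0]], [[-0.0237, 0.0258, -0.0021], [0, 0, 0]], [[-0.0237, 0.0258, -0.0021], [0, 0, 0]], [[-0.0237, 0.0258, -0.0021], [0, 0, 0]], [[-0.0237, 0.0258, -0.0021], [0, 0, 0]], [[-0.0237, 0.0258, -0.0021], [0, 0, 0]], [[-0.0237, 0.0258, -0.0021], [0, 0, 0]], [[-0.0237, 0.0258, -0.0021], [0, 0, 0]], [[-0.0237, 0.0258, -0.0021], [0, 0, 0]]]}}

```text
clock: 23.08
ee_pos: [0.5641, 0.0378, 0.179]
tcp_rot: [2.58, 1.263, 0.752]
contact_force: [-0.7, 2.6, 4.9]
grip_width: 0.0152
grip_force: 59.2
```

Call:
{"method": "servo_tool", "body": {"plan": [[[0, 0, 0], [0, 0, 0]], [[0, 0, 0], [0, 0, 0]]]}}

```text
clock: 23.25
ee_pos: [0.5641, 0.0369, 0.1789]
tcp_rot: [2.58, 1.262, 0.751]
contact_force: [0.5, 2.2, 4.4]
grip_width: 0.0152
grip_force: 59.2
```

Run:
```python
from h import *
rep();prof()
```

```text
clock 23.25 ball own x,y,z mm [  1.9 -11.  114.6] F [0.53 2.23 4.42] j [ 0.39  0.34 -0.62  2.23  1.21  0.22 -1.95] lean 30.9 zt own 0.5139001957325535 -0.002 tilt y row 0.363
12 [183, 184, 182, 154, 101, 103, 98, 101, 130, 136, 135, 138, 138, 137, 139, 137, 133, 134, 136, 136, 136, 101, 89, 97, 97, 80, 74, 88, 126, 163, 173, 185, 183, 185, 185, 186, 184]
20 [184, 185, 183, 163, 115, 99, 101, 101, 130, 132, 131, 131, 130, 132, 131, 133, 130, 132, 131, 132, 133, 118, 91, 99, 89, 71, 78, 97, 116, 157, 180, 186, 185, 186, 186, 185, 185]
30 [185, 186, 184, 162, 117, 101, 104, 97, 115, 132, 131, 132, 129, 131, 129, 132, 131, 132, 133, 132, 129, 100, 94, 103, 100, 79, 76, 85, 108, 152, 179, 184, 187, 187, 186, 186, 186]
```

Call:
{"method": "servo_tool", "body": {"plan": [[[-0.0237, 0.0258, -0.0021], [0, 0, 0]], [[-0.0237, 0.0258, -0.0021], [0, 0, 0]], [[-0.0237, 0.0258, -0.0021], [0, 0, 0]], [[-0.0237, 0.0258, -0.0021], [0, 0, 0]], [[-0.0237, 0.0258, -0.0021], [0, 0, 0]], [[-0.0237, 0.0258, -0.0021], [0, 0, 0]], [[-0.0237, 0.0258, -0.0021], [0, 0, 0]], [[-0.0237, 0.0258, -0.0021], [0, 0, 0]], [[-0.0237, 0.0258, -0.0021], [0, 0, 0]], [[-0.0237, 0.0258, -0.0021], [0, 0, 0]], [[-0.0237, 0.0258, -0.0021], [0, 0, 0]], [[-0.0237, 0.0258, -0.0021], [0, 0, 0]], [[-0.0237, 0.0258, -0.0021], [0, 0, 0]], [[-0.0237, 0.0258, -0.0021], [0, 0, 0]], [[-0.0237, 0.0258, -0.0021], [0, 0, 0]], [[-0.0237, 0.0258, -0.0021], [0, 0, 0]], [[-0.0237, 0.0258, -0.0021], [0, 0, 0]], [[-0.0237, 0.0258, -0.0021], [0, 0, 0]]]}}

```text
clock: 24.8
ee_pos: [0.5657, 0.0248, 0.1798]
tcp_rot: [2.58, 1.263, 0.752]
contact_force: [-0.1, 1.5, 5.4]
grip_width: 0.0152
grip_force: 59.2
```

Call:
{"method": "servo_tool", "body": {"plan": [[[0, 0, 0], [0, 0, 0]], [[0, 0, 0], [0, 0, 0]]]}}

```text
clock: 24.97
ee_pos: [0.5657, 0.0243, 0.1798]
tcp_rot: [2.58, 1.262, 0.751]
contact_force: [0.4, 0.8, 5.4]
grip_width: 0.0154
grip_force: 59.2
```

Run:
```python
from h import *
rep()
```

```text
clock 24.97 ball own x,y,z mm [  1.9 -23.7 115.5] F [0.4  0.8  5.35] j [ 0.45  0.34 -0.65  2.23  1.18  0.22 -1.89] lean 30.9 zt own 0.5137675621139232 -0.002 tilt y row 0.363
```

Call:
{"method": "servo_tool", "body": {"plan": [[[-0.0233, 0.0262, -0.003], [0, 0, 0]], [[-0.0233, 0.0262, -0.003], [0, 0, 0]], [[-0.0233, 0.0262, -0.003], [0, 0, 0]], [[-0.0233, 0.0262, -0.003], [0, 0, 0]], [[-0.0233, 0.0262, -0.003], [0, 0, 0]], [[-0.0233, 0.0262, -0.003], [0, 0, 0]], [[-0.0233, 0.0262, -0.003], [0, 0, 0]], [[-0.0233, 0.0262, -0.003], [0, 0, 0]], [[-0.0233, 0.0262, -0.003], [0, 0, 0]], [[-0.0233, 0.0262, -0.003], [0, 0, 0]], [[-0.0233, 0.0262, -0.003], [0, 0, 0]], [[-0.0233, 0.0262, -0.003], [0, 0, 0]], [[-0.0233, 0.0262, -0.003], [0, 0, 0]], [[-0.0233, 0.0262, -0.003], [0, 0, 0]], [[-0.0233, 0.0262, -0.003], [0, 0, 0]], [[-0.0233, 0.0262, -0.003], [0, 0, 0]], [[-0.0233, 0.0262, -0.003], [0, 0, 0]], [[-0.0233, 0.0262, -0.003], [0, 0, 0]]]}}

```text
clock: 26.47
ee_pos: [0.5673, 0.0121, 0.1811]
tcp_rot: [2.58, 1.262, 0.751]
contact_force: [0.2, 1.4, 4.4]
grip_width: 0.0154
grip_force: 59.2
```

Call:
{"method": "servo_tool", "body": {"plan": [[[0, 0, 0], [0, 0, 0]], [[0, 0, 0], [0, 0, 0]]]}}

```text
clock: 26.63
ee_pos: [0.5673, 0.0118, 0.1811]
tcp_rot: [2.58, 1.261, 0.751]
contact_force: [-0.2, 0.8, 5.1]
grip_width: 0.0151
grip_force: 59.2
```

Run:
```python
from h import *
rep();prof()
```

```text
clock 26.63 ball own x,y,z mm [  1.9 -36.4 116.7] F [-0.24  0.81  5.14] j [ 0.5   0.35 -0.68  2.22  1.15  0.22 -1.83] lean 30.9 zt own 0.513624386529555 -0.002 tilt y row 0.363
12 [181, 182, 166, 116, 96, 98, 96, 114, 131, 129, 128, 128, 129, 129, 132, 129, 132, 132, 130, 131, 117, 90, 97, 93, 77, 76, 82, 116, 153, 180, 184, 183, 183, 185, 183, 185, 184]
20 [183, 185, 180, 146, 101, 101, 95, 109, 131, 130, 128, 128, 129, 130, 129, 131, 130, 131, 130, 131, 117, 89, 98, 103, 89, 73, 81, 101, 149, 175, 184, 184, 185, 184, 183, 183, 185]
30 [184, 186, 180, 145, 102, 101, 99, 91, 111, 119, 126, 124, 122, 128, 128, 127, 126, 126, 126, 129, 119, 87, 99, 103, 96, 78, 79, 99, 143, 172, 185, 184, 185, 185, 183, 182, 184]
```

Call:
{"method": "servo_tool", "body": {"plan": [[[-0.0237, 0.0258, -0.003], [0, 0, 0]], [[-0.0237, 0.0258, -0.003], [0, 0, 0]], [[-0.0237, 0.0258, -0.003], [0, 0, 0]], [[-0.0237, 0.0258, -0.003], [0, 0, 0]], [[-0.0237, 0.0258, -0.003], [0, 0, 0]], [[-0.0237, 0.0258, -0.003], [0, 0, 0]], [[-0.0237, 0.0258, -0.003], [0, 0, 0]], [[-0.0237, 0.0258, -0.003], [0, 0, 0]], [[-0.0237, 0.0258, -0.003], [0, 0, 0]], [[-0.0237, 0.0258, -0.003], [0, 0, 0]], [[-0.0237, 0.0258, -0.003], [0, 0, 0]], [[-0.0237, 0.0258, -0.003], [0, 0, 0]], [[-0.0237, 0.0258, -0.003], [0, 0, 0]], [[-0.0237, 0.0258, -0.003], [0, 0, 0]], [[-0.0237, 0.0258, -0.003], [0, 0, 0]], [[-0.0237, 0.0258, -0.003], [0, 0, 0]], [[-0.0237, 0.0258, -0.003], [0, 0, 0]], [[-0.0237, 0.0258, -0.003], [0, 0, 0]]]}}

```text
clock: 28.18
ee_pos: [0.5687, 0.0005, 0.1822]
tcp_rot: [2.58, 1.264, 0.753]
contact_force: [-0.9, 0.9, 4.6]
grip_width: 0.0148
grip_force: 59.2
```

Call:
{"method": "servo_tool", "body": {"plan": [[[0, 0, 0], [0, 0, 0]], [[0, 0, 0], [0, 0, 0]]]}}

```text
clock: 28.35
ee_pos: [0.5687, 0.0005, 0.1823]
tcp_rot: [2.58, 1.264, 0.752]
contact_force: [-0.8, 0.1, 4.1]
grip_width: 0.0151
grip_force: 59.2
```

Run:
```python
from h import *
rep()
```

```text
clock 28.35 ball own x,y,z mm [  1.8 -47.6 117.9] F [-0.8   0.06  4.1 ] j [ 0.56  0.36 -0.71  2.22  1.11  0.22 -1.76] lean 30.9 zt own 0.5139486469445026 -0.0 tilt y row 0.362
```

Call:
{"method": "servo_tool", "body": {"plan": [[[-0.0243, 0.0252, -0.0017], [0, 0, 0]], [[-0.0243, 0.0252, -0.0017], [0, 0, 0]], [[-0.0243, 0.0252, -0.0017], [0, 0, 0]], [[-0.0243, 0.0252, -0.0017], [0, 0, 0]], [[-0.0243, 0.0252, -0.0017], [0, 0, 0]], [[-0.0243, 0.0252, -0.0017], [0, 0, 0]], [[-0.0243, 0.0252, -0.0017], [0, 0, 0]], [[-0.0243, 0.0252, -0.0017], [0, 0, 0]], [[-0.0243, 0.0252, -0.0017], [0, 0, 0]], [[-0.0243, 0.0252, -0.0017], [0, 0, 0]], [[-0.0243, 0.0252, -0.0017], [0, 0, 0]], [[-0.0243, 0.0252, -0.0017], [0, 0, 0]], [[-0.0243, 0.0252, -0.0017], [0, 0, 0]], [[-0.0243, 0.0252, -0.0017], [0, 0, 0]], [[-0.0243, 0.0252, -0.0017], [0, 0, 0]], [[-0.0243, 0.0252, -0.0017], [0, 0, 0]], [[-0.0243, 0.0252, -0.0017], [0, 0, 0]], [[-0.0243, 0.0252, -0.0017], [0, 0, 0]], [[-0.0243, 0.0252, -0.0017], [0, 0, 0]], [[-0.0243, 0.0252, -0.0017], [0, 0, 0]]]}}

```text
clock: 30.02
ee_pos: [0.5704, -0.0139, 0.183]
tcp_rot: [2.58, 1.263, 0.752]
contact_force: [-0.2, 2.5, 6.2]
grip_width: 0.0153
grip_force: 59.2
```

Call:
{"method": "servo_tool", "body": {"plan": [[[0, 0, 0], [0, 0, 0]], [[0, 0, 0], [0, 0, 0]]]}}

```text
clock: 30.18
ee_pos: [0.5705, -0.0141, 0.183]
tcp_rot: [2.58, 1.263, 0.752]
contact_force: [-0.1, 1.9, 4.3]
grip_width: 0.0155
grip_force: 59.2
```

Run:
```python
from h import *
rep();prof((12,20))
m=camera_model('wrist');a=get_image('wrist');g=cv2.cvtColor(a,cv2.COLOR_RGB2GRAY)
# along the seam line, brightness -> bead end
for x in (-4,4):
  out=[]
  for y in range(-80,-10,2):
    u=proj('wrist',ballgoal(x/1000,y/1000,.106+.09*(.0615-y/1000)),m);out.append(int(g[int(round(u[1])),int(round(u[0]))]) if 0<=u[0]<511 and 0<=u[1]<383 else -1)
  print(x,out)
```

```text
clock 30.18 ball own x,y,z mm [  1.7 -62.3 118.7] F [-0.11  1.9   4.28] j [ 0.62  0.37 -0.74  2.21  1.07  0.22 -1.69] lean 30.9 zt own 0.5139372839538268 -0.001 tilt y row 0.363
12 [183, 169, 150, 108, 98, 101, 92, 100, 106, 103, 102, 99, 110, 120, 117, 116, 117, 113, 115, 104, 81, 92, 100, 95, 78, 78, 102, 145, 159, 181, 182, 182, 185, 183, 181, 182, 183]
20 [183, 174, 136, 100, 101, 100, 102, 115, 117, 121, 123, 122, 125, 127, 128, 128, 117, 119, 118, 116, 94, 97, 103, 89, 74, 78, 97, 135, 167, 184, 182, 183, 183, 183, 183, 183, 183]
-4 [87, 90, 91, 90, 92, 90, 86, 65, 99, 85, 98, 88, 123, 127, 89, 125, 130, 130, 130, 90, 114, 132, 130, 134, 120, 105, 130, 130, 130, 132, 85, 120, 130, 127, 135]
4 [98, 100, 100, 98, 99, 87, 102, 123, 135, 131, 120, 111, 133, 128, 87, 128, 132, 130, 133, 85, 117, 131, 130, 136, 118, 99, 129, 129, 132, 133, 81, 121, 129, 134, 138]
```

The felt height rises linearly at about 0.088, with residuals under 0.6 mm, which fits every link being home. I'll lift off and take a view like w5 to compare link heights.

Call:
{"method": "servo_tool", "body": {"plan": [[[0.055, 0.055, -0.13], [0, 0, 0]], [[0.073, 0.073, -0.17], [0, 0, 0]], [[0.073, 0.073, -0.17], [0, 0, 0]], [[0, 0, -0.5], [0, 0, 0]], [[0, 0, -0.7], [0, 0, 0]], [[0, 0, -0.7], [0, 0, 0]], [[0.66, -0.66, 0], [0, 0, 0]], [[0.66, -0.66, 0], [0, 0, 0]], [[0.66, -0.66, 0], [0, 0, 0]], [[0.66, -0.66, 0], [0, 0, 0]], [[0.66, -0.66, 0], [0, 0, 0]], [[0, 0, 0], [0, 0, 0]], [[0, 0, 0], [0, 0, 0]]]}}

```text
clock: 31.37
ee_pos: [0.5381, 0.0763, 0.2258]
tcp_rot: [2.58, 1.265, 0.748]
contact_force: [0.1, -0.0, -1.2]
grip_width: 0.0158
grip_force: 58.6
```

Run:
```python
from h import *
import pickle
rep()
m=camera_model('wrist');T,s=tool();a=get_image('wrist');pickle.dump((a,m,T),open('w8.pkl','wb'))
def ext(im,m,x0=-20,x1=20):
    g=cv2.cvtColor(im,cv2.COLOR_RGB2GRAY).astype(np.float32)
    for k in range(12):
        rows=[]
        for dy in (-2.5,-1,0,1,2.5):
            y=(60.5+.8-11*k+dy)/1000;z=.1105+.088*(.0615-y)
            u=np.array([proj('wrist',ballgoal(x/1000,y,z),m) for x in np.arange(x0,x1,.5)],np.float32)
            rows.append(cv2.remap(g,u[:,:1].copy(),u[:,1:].copy(),cv2.INTER_LINEAR)[:,0])
        r=np.mean(rows,0);xs=np.arange(x0,x1,.5)
        # groove edges at level 150 outermost, link edges at 112 inside
        i0=np.where((r[:-1]>145)&(r[1:]<=145))[0];i1=np.where((r[:-1]<145)&(r[1:]>=145))[0]
        li=[i for i in range(len(r)-1) if (r[i]<112)!=(r[i+1]<112)]
        print(k,'edges',xs[i0],xs[i1],'link',[float(xs[i]) for i in li])
w5=pickle.load(open('w5.pkl','rb'))
print('before');ext(w5[0],w5[1]);print('after');ext(a,m)
```

```text
clock 31.37 ball own x,y,z mm [-18.9  31.4 161.3] F [ 0.05 -0.   -1.24] j [ 0.55  0.25 -0.9   2.23  0.94  0.34 -1.77] lean 30.8 zt own 0.5115493068763769 -0.002 tilt y row 0.362
before
0 edges [] [13.5] link [-6.5, 7.5, 12.5]
1 edges [] [13.5] link [-6.5, 7.0, 12.5]
2 edges [-12.5] [-18.5  13. ] link [-19.5, -11.5, -6.5, 6.5, 12.0]
3 edges [-12.5] [13.] link [-11.5, -7.0, 6.5, 12.0]
4 edges [-13.] [13.] link [-12.0, -7.0, 6.5, 12.0]
5 edges [-13.] [12.5] link [-12.0, -7.0, 6.0, 11.5]
6 edges [-13.] [12.5] link [-12.5, -7.5, 6.0, 11.5]
7 edges [-13.5] [12.] link [-12.5, -7.5, 6.0, 11.0]
8 edges [-13.5] [12.] link [-13.0, -7.5, 5.5, 11.0]
9 edges [-14.] [12.] link [-13.0, -8.0, 5.0, 11.0]
10 edges [-14.] [11.5] link [-13.0, -8.0, 5.0, 10.5]
11 edges [-14.5] [11.5] link [-13.5, -8.0, 4.5, 10.5]
after
0 edges [-12.] [-17.5  13.5] link [-11.0, -7.5, 5.5, 12.5]
1 edges [-12.] [13.5] link [-11.5, -7.5, 5.5, 12.5]
2 edges [-12.5] [13.] link [-11.5, -7.5, 5.0, 12.0]
3 edges [-12.5] [13.] link [-12.0, 0.0, 5.0, 12.0]
4 edges [] [13.] link [-15.0, 12.0]
5 edges [] [12.5] link [-14.5, -6.5, -4.5, 4.0, 11.5]
6 edges [] [12.5] link [-8.0, -7.0, -3.5, 3.5, 11.5]
7 edges [] [12.] link [-14.5, -4.5, -2.5, 3.5, 11.0]
8 edges [] [12.] link [-14.0, -0.5, 3.0, 11.0]
9 edges [] [12.] link [-1.5, 3.0, 11.0]
10 edges [] [11.5] link [-7.5, 1.5, 10.5]
11 edges [] [11.5] link [10.5]
```

Links 0–9 all shifted uniformly, so they are home. Links 10 and 11 are in the gripper's shadow, so I'll check them while retreating.

Call:
{"method": "servo_tool", "body": {"plan": [[[0, 0, -1], [0, 0, 0]], [[0, 0, -1], [0, 0, 0]], [[-0.35, 0.35, -1], [0, 0, 0]], [[-0.7, 0.7, 0], [0, 0, 0]], [[-0.7, 0.7, 0], [0, 0, 0]], [[-0.7, 0.7, 0], [0, 0, 0]], [[0, 0, 0], [0, 0, 0]]]}}

```text
clock: 32.0
ee_pos: [0.5189, -0.0, 0.2732]
tcp_rot: [2.587, 1.251, 0.747]
contact_force: [0.7, -0.7, -0.8]
grip_width: 0.0152
grip_force: 58.6
```

Run:
```python
from h import *
import pickle
rep()
m=camera_model('wrist');T,s=tool();a=get_image('wrist');pickle.dump((a,m,T),open('w9.pkl','wb'))
g=cv2.cvtColor(a,cv2.COLOR_RGB2GRAY).astype(np.float32)
for k in range(6,12):
    rows=[]
    for dy in (-2,-1,0,1,2):
        y=(61.3-11*k+dy)/1000;z=.1105+.088*(.0615-y)
        u=np.array([proj('wrist',ballgoal(x/1000,y,z),m) for x in range(-18,18)],np.float32)
        rows.append(cv2.remap(g,u[:,:1].copy(),u[:,1:].copy(),cv2.INTER_LINEAR)[:,0])
    print(k,np.mean(rows,0).astype(int).tolist())
SP=R.from_matrix(T[:3,:3]);print('spin/yaw now: tool x',T[:3,0].round(3),T[:3,1].round(3))
```

```text
clock 32.0 ball own x,y,z mm [-47.9 -42.  208.8] F [ 0.74 -0.65 -0.79] j [ 1.1   0.14 -1.21  2.22  0.32  0.35 -1.01] lean 30.7 zt own 0.5113892371603345 -0.005 tilt y row 0.36
6 [179, 179, 180, 180, 172, 146, 114, 99, 99, 108, 120, 125, 125, 125, 125, 126, 126, 125, 125, 126, 127, 126, 117, 100, 94, 97, 96, 86, 80, 92, 122, 152, 172, 180, 180, 179]
7 [179, 180, 180, 180, 169, 141, 111, 98, 97, 105, 118, 124, 124, 125, 124, 124, 125, 125, 124, 125, 126, 125, 116, 99, 93, 93, 87, 78, 79, 98, 128, 156, 174, 179, 179, 179]
8 [179, 179, 180, 179, 165, 133, 106, 96, 96, 106, 119, 123, 123, 123, 123, 124, 124, 124, 123, 124, 125, 123, 113, 100, 94, 93, 87, 79, 82, 103, 135, 161, 176, 179, 179, 178]
9 [178, 179, 179, 176, 157, 125, 102, 97, 101, 113, 120, 122, 122, 122, 122, 121, 121, 122, 122, 123, 123, 118, 103, 89, 91, 93, 85, 79, 86, 109, 140, 164, 177, 179, 178, 177]
10 [178, 179, 179, 174, 151, 118, 100, 96, 100, 110, 118, 120, 120, 119, 119, 120, 121, 120, 119, 120, 121, 117, 106, 95, 94, 93, 86, 80, 88, 115, 147, 168, 178, 179, 178, 179]
11 [127, 128, 127, 124, 120, 113, 104, 95, 95, 107, 115, 117, 118, 117, 117, 118, 118, 117, 118, 118, 117, 110, 98, 92, 91, 85, 77, 76, 92, 122, 152, 172, 179, 178, 178, 178]
spin/yaw now: tool x [0.522 0.772 0.363] [ 0.686 -0.633  0.36 ]
```

All twelve links read equally low. Next I'll stand the stylus upright and return it.

Run:
```python
from h import *
T,s=tool();A=T[:3,:3]
G=R.from_euler('z',np.radians(52.4)).as_matrix()@np.diag([1,-1,-1.])
print((np.degrees(R.from_matrix(A.T@G).as_rotvec())/5).round(3))
```

```text
[ 4.356 -4.347 -0.134]
```

Call:
{"method": "servo_tool", "body": {"plan": [[[0.3, 0.3, -0.7], [0, 0, 0]], [[0.3, 0.3, -0.7], [0.62, -0.62, -0.02]], [[0, 0, 0], [0.62, -0.62, -0.02]], [[0, 0, 0], [0.62, -0.62, -0.02]], [[0, 0, 0], [0.62, -0.62, -0.02]], [[0, 0, 0], [0.62, -0.62, -0.02]], [[0, 0, 0], [0.62, -0.62, -0.02]], [[0, 0, 0], [0.62, -0.62, -0.02]], [[0, 0, 0], [0, 0, 0]], [[0, 0, 0], [0, 0, 0]]]}}

```text
clock: 32.88
ee_pos: [0.5198, 0.007, 0.3062]
tcp_rot: [2.812, 1.399, 0.006]
contact_force: [-0.3, 0.2, -0.7]
grip_width: 0.0154
grip_force: 58.7
```

Run:
```python
from h import *
rep();T,s=tool();print(T[:3,3]);move([.5995,-.2725,.27],np.radians(52.4));move([.5995,-.2725,.27],np.radians(37.7))
```

```text
clock 32.88 ball own x,y,z mm [-84.  -34.7 231.2] F [-0.26  0.21 -0.72] j [ 0.72  0.42 -1.05  1.75  0.39  1.2  -1.09] lean 0.2 zt own 0.004060801164931023 0.001 tilt y row 0.002
[0.51983488 0.0070477  0.30619169]
shift mm [-175.   232.1   36.2] units [-8.75 11.6   1.81]
turn units [ 0.028 -0.038  0.1  ]
shift mm [-175.   232.1   36.2] units [-8.75 11.6   1.81]
turn units [ 0.024 -0.04   3.04 ]
```

Call:
{"method": "servo_tool", "body": {"plan": [[[-0.67, 0.89, 0], [0, 0, 0]], [[-0.67, 0.89, 0], [0, 0, 0]], [[-0.67, 0.89, 0], [0, 0, 0]], [[-0.67, 0.89, 0], [0, 0, 0]], [[-0.67, 0.89, 0], [0, 0, 0]], [[-0.67, 0.89, 0], [0, 0, 0]], [[-0.67, 0.89, 0], [0, 0, 0]], [[-0.67, 0.89, 0], [0, 0, 0]], [[-0.67, 0.89, 0], [0, 0, 0]], [[-0.67, 0.89, 0], [0, 0, 0]], [[-0.67, 0.89, 0], [0, 0, 0]], [[-0.67, 0.89, 0], [0, 0, 0]], [[-0.67, 0.89, 0], [0, 0, 0]], [[0, 0, 0.6], [0.01, -0.02, 1]], [[0, 0, 0.6], [0.01, -0.02, 1]], [[0, 0, 0.6], [0, 0, 1]], [[0, 0, 0], [0, 0, 0]], [[0, 0, 0], [0, 0, 0]]]}}

```text
clock: 34.38
ee_pos: [0.5979, -0.2724, 0.2716]
tcp_rot: [2.968, 1.022, -0.001]
contact_force: [-0.1, 0.9, -0.0]
grip_width: 0.0154
grip_force: 58.7
```

Run:
```python
from h import *
import pickle
m=camera_model('wrist');T,s=tool();a=get_image('wrist');pickle.dump((a,m,T),open('w10.pkl','wb'))
print(s['clock'],T.round(4));move([.6,-.2723,.18],np.radians(37.7))
b=(T@[0,0,.075,1])[:3];u=proj('wrist',b,m);print('ball px pred',u)
g=cv2.cvtColor(a,cv2.COLOR_RGB2GRAY)
c=cv2.HoughCircles(g[160:225,230:295],cv2.HOUGH_GRADIENT,1,20,param1=80,param2=10,minRadius=6,maxRadius=14);print('hough',None if c is None else (c[0][:3]+[230,160,0]).round(1).tolist())
# bore: dark/edges near predicted place on block top
q=proj('wrist',[.5997,-.2725,.07],m);print('bore pred',q)
x,y=q.astype(int);print(g[y-16:y+17:2,x-20:x+21:2])
```

```text
34.3833 [[ 7.880e-01  6.157e-01  3.000e-04  5.979e-01]
 [ 6.157e-01 -7.880e-01 -2.600e-03 -2.724e-01]
 [-1.300e-03  2.300e-03 -1.000e+00  2.716e-01]
 [ 0.000e+00  0.000e+00  0.000e+00  1.000e+00]]
shift mm [ 1.2  0.5 92.3] units [0.06 0.03 4.62]
turn units [0.036 0.006 0.062]
ball px pred [261.77536635 199.16661253]
hough [[259.5, 200.5, 9.6], [238.5, 204.5, 12.2], [261.5, 163.5, 9.1]]
bore pred [261.9290004  163.69337932]
[[167 169 169 169 170 171 169 171 171 171 170 172 170 172 171 169 170 171
  170 171 172]
 [170 170 168 171 169 171 171 169 170 170 171 169 170 169 169 170 171 171
  170 168 171]
 [171 170 171 171 170 170 170 170 170 169 167 171 168 171 169 170 169 171
  169 171 169]
 [170 168 170 171 170 170 170 170 172 170 172 170 170 170 170 171 171 169
  172 171 171]
 [169 171 170 171 170 172 169 172 164 153 144 146 161 170 172 170 170 170
  170 172 170]
 [169 170 170 169 169 171 172 150 111 106 105 108 113 143 171 171 170 171
  170 168 171]
 [170 169 171 171 170 172 153  94 100 108 106 108 100  87 148 169 170 170
  169 169 170]
 [167 170 171 169 170 171 114  68  77  87  93  87  77  70 106 168 170 171
  170 171 171]
 [169 171 168 170 171 166  98  70  73  71  71  72  71  70  95 162 171 172
  171 170 170]
 [168 169 170 172 171 164  99  70  71  72  74  74  72  73 110 161 171 170
  170 170 170]
 [170 169 171 170 168 170 122  76  74  72  71  72  79  97 130 170 170 170
  171 171 169]
 [167 170 169 169 170 169 158  99  80  77  76  97 113 122 160 171 171 170
  170 170 170]
 [169 170 170 169 169 169 171 153 119 107 110 121 131 155 172 172 172 170
  172 169 170]
 [171 168 170 169 170 168 171 170 165 159 155 162 169 159 171 169 170 170
  169 169 169]
 [171 170 170 168 170 169 170 171 169 170 170 170 170 171 169 170 171 169
  171 169 171]
 [170 169 170 169 170 169 170 171 168 169 170 170 171 171 168 173 171 170
  170 170 169]
 [169 169 170 170 170 170 170 169 172 169 171 169 172 169 171 171 171 171
  172 170 172]]
```

Call:
{"method": "servo_tool", "body": {"plan": [[[0.06, 0.04, 1], [0.03, 0, 0.06]], [[0, 0, 1], [0, 0, 0]], [[0, 0, 1], [0, 0, 0]], [[0, 0, 1], [0, 0, 0]], [[0, 0, 0.9], [0, 0, 0]], [[0, 0, 0.3], [0, 0, 0]], [[0, 0, 0], [0, 0, 0]], [[0, 0, 0], [0, 0, 0]]]}}

```text
clock: 35.1
ee_pos: [0.601, -0.2722, 0.1687]
tcp_rot: [2.974, 1.013, 0.001]
contact_force: [0.7, -0.2, 0.1]
grip_width: 0.015
grip_force: 58.7
```

Run:
```python
from h import *
import pickle
m=camera_model('wrist');T,s=tool();a=get_image('wrist');pickle.dump((a,m,T),open('w11.pkl','wb'))
print(s['clock'],T.round(4))
b=(T@[0,0,.075,1])[:3];print('ball px pred',proj('wrist',b,m),'bore top pred',proj('wrist',[.5997,-.2725,.07],m))
for n in ('w3','w10','w11'):
    im=pickle.load(open(n+'.pkl','rb'))[0];g=cv2.cvtColor(im,cv2.COLOR_RGB2GRAY)
    print(n);print(g[184:222:2,240:282:2])
```

```text
35.1 [[ 7.922e-01  6.103e-01  6.000e-04  6.010e-01]
 [ 6.103e-01 -7.922e-01 -2.000e-04 -2.722e-01]
 [ 3.000e-04  5.000e-04 -1.000e+00  1.687e-01]
 [ 0.000e+00  0.000e+00  0.000e+00  1.000e+00]]
ball px pred [261.78726403 199.10716615] bore top pred [260.90423275 191.77194358]
w3
[[158 156 151 154 155 157 160 159 154 155 161 152 152 160 157 158 159 160
  154 153 158]
 [161 157 153 155 160 158 164 166 156 155 157 152 150 157 156 161 160 157
  157 153 159]
 [156 157 155 155 162 157 156 155 153 151 156 159 157 158 154 158 155 154
  156 153 156]
 [156 157 157 158 159 157 152 154 158 154 157 152 158 158 158 160 157 151
  159 157 158]
 [161 152 156 154 153 156 157 150 139 108 100  90 127 146 159 159 156 159
  157 157 163]
 [159 160 157 157 160 160 152 110  96  91  90  81  74  89 149 156 151 154
  160 159 166]
 [159 161 155 153 158 159 125  99 106 105 106  96  89  72 108 154 150 151
  158 155 165]
 [153 151 154 156 157 148 103 109 117 110 102  98  98  83  79 147 158 152
  153 154 151]
 [156 156 155 155 156 138 104 116 102  79  69  64  77  87  73 129 159 155
  155 155 152]
 [155 159 157 158 1
[... 3563 characters left out ...]
4 157 158 157 117  89  87  84  82  76  69  67 117 161 125 118
  121 124 155]
 [156 155 154 155 157 156 140  86  86  81  79  77  75  77 154 130 117 119
  117 118 116]
 [157 155 155 159 145 122 106  83  85  93  97  89  79  74  98 108 110 119
  120 118 118]
 [156 158 157 134  94  93 101 111 119 123 124 121 121 107  91  80  72  97
  118 119 118]
 [156 151 118  95 118 123 122 121 121 123 121 121 120 121 123 122 111  77
   91 117 118]
 [152 107  98 125 127 123 124 126 122 123 123 125 123 123 123 125 124 118
   82  83 114]
 [103  99 122 125 123 122 124 124 124 123 123 123 124 124 124 124 122 126
  119  86  74]
 [105 121 120 121 120 121 121 118 120 122 119 120 121 119 122 120 121 121
  121 119  88]]
```

Run:
```python
from h import *
import pickle
a,m,T=pickle.load(open('w11.pkl','rb'));g=cv2.cvtColor(a,cv2.COLOR_RGB2GRAY)
c=cv2.HoughCircles(cv2.resize(g[150:225,225:297],None,fx=4,fy=4,interpolation=cv2.INTER_CUBIC),cv2.HOUGH_GRADIENT,1,8,param1=80,param2=12,minRadius=34,maxRadius=56)
cc=c[0][:5]/4+[225-.4,150-.4,0];print(cc.round(1).tolist())
A=T[:3,:3]
for p in ((260,200.7),(260,201.5)):
    b=atz(ray('wrist',p,m),.0937);print(b.round(4),'offset of ball from bore in tool axes mm',(A.T@(b-[.5997,-.2725,.0937])*1000).round(2))
# bore rim: fit ellipse to dark region edge at top half using plane z=.07
pts=[]
for th in np.radians(np.arange(0,360,5)):
    prof=[(r,proj('wrist',[.5997+r*np.cos(th),-.2725+r*np.sin(th),.07],m)) for r in np.arange(.004,.014,.0005)]
    v=[g[int(round(u[1])),int(round(u[0]))] for r,u in prof]
    d=np.diff(np.array(v,float));i=int(np.argmax(d))
    if d[i]>35 and v[i+1]>130: r=prof[i][0]+.00025;pts.append([r*np.cos(th)*1000,r*np.sin(th)*1000])
pts=np.array(pts);M=np.c_[2*pts,np.ones(len(pts))];s=np.linalg.lstsq(M,(pts**2).sum(1),rcond=None)[0]
print(len(pts),'bore offset world mm',s[:2].round(2),'r',np.sqrt(s[2]+s[0]**2+s[1]**2).round(2))
st=tool()[1];print(st['ee_pos'],st['contact_force'])
```

```text
[[259.7, 192.7, 12.4], [260.5, 190.5, 10.6], [258.0, 191.5, 10.2], [262.0, 192.5, 10.2], [261.2, 200.5, 11.2]]
[ 0.5993 -0.2719  0.0937] offset of ball from bore in tool axes mm [ 0.08 -0.7  -0.  ]
[ 0.5989 -0.2723  0.0937] offset of ball from bore in tool axes mm [-0.52 -0.7  -0.  ]
21 bore offset world mm [-1.14  0.01] r 10.18
[ 0.60135644 -0.27222328  0.16920517] [ 0.09217218 -0.06816464 -0.29226503]
```

Ball and bore agree within about 1 mm. Lowering now.

Call:
{"method": "servo_tool", "body": {"plan": [[[0, 0, 0.3], [0, 0, 0]], [[0, 0, 0.4], [0, 0, 0]], [[0, 0, 0.4], [0, 0, 0]], [[0, 0, 0.4], [0, 0, 0]], [[0, 0, 0], [0, 0, 0]]]}}

```text
clock: 35.57
ee_pos: [0.599, -0.2719, 0.1351]
tcp_rot: [-2.972, -1.011, 0.006]
contact_force: [0.4, -0.4, -2.3]
grip_width: 0.015
grip_force: 58.7
```

Call:
{"method": "servo_tool", "body": {"plan": [[[0, 0, 0.4], [0, 0, 0]], [[0, 0, 0.4], [0, 0, 0]], [[0, 0, 0.4], [0, 0, 0]], [[0, 0, 0.4], [0, 0, 0]], [[0, 0, 0.4], [0, 0, 0]], [[0, 0, 0.2], [0, 0, 0]], [[0, 0, 0], [0, 0, 0]], [[0, 0, 0], [0, 0, 0]]]}}

```text
clock: 36.23
ee_pos: [0.6003, -0.272, 0.0933]
tcp_rot: [-2.974, -1.011, 0.002]
contact_force: [-0.1, 0.2, 0.3]
grip_width: 0.0155
grip_force: 58.7
```

Call:
{"method": "servo_tool", "body": {"plan": [[[0, 0, 0.06], [0, 0, 0]], [[0, 0, 0.06], [0, 0, 0]], [[0, 0, 0], [0, 0, 0]], [[0, 0, 0], [0, 0, 0]]]}}

```text
clock: 36.57
ee_pos: [0.6004, -0.2721, 0.0912]
tcp_rot: [-2.974, -1.011, 0.001]
contact_force: [0.6, -0.3, -0.9]
grip_width: 0.0152
grip_force: 58.7
```

Call:
{"method": "servo_tool", "body": {"plan": [[[0, 0, 0.04], [0, 0, 0]], [[0, 0, 0], [0, 0, 0]], [[0, 0, 0], [0, 0, 0]]]}}

```text
clock: 36.82
ee_pos: [0.6003, -0.2721, 0.0903]
tcp_rot: [-2.974, -1.011, 0.002]
contact_force: [-0.3, 0.8, -0.4]
grip_width: 0.0152
grip_force: 58.7
```

Call:
{"method": "servo_tool", "body": {"plan": [[[0, 0, 0.04], [0, 0, 0]], [[0, 0, 0], [0, 0, 0]], [[0, 0, 0], [0, 0, 0]]]}}

```text
clock: 37.07
ee_pos: [0.6004, -0.2721, 0.09]
tcp_rot: [-2.974, -1.011, 0.002]
contact_force: [-3.4, -0.3, 5.2]
grip_width: 0.0151
grip_force: 59.5
```

Call:
{"method": "servo_tool", "body": {"plan": [[[0, 0, 0], [0, 0, 0]], [[0, 0, 0], [0, 0, 0]]]}}

```text
clock: 37.23
ee_pos: [0.6005, -0.2721, 0.09]
tcp_rot: [2.974, 1.011, -0.002]
contact_force: [-2.3, 1.0, 5.9]
grip_width: 0.0154
grip_force: 59.5
```

Call:
{"method": "servo_tool", "body": {"plan": [[[0, 0, 0], [0, 0, 0]], [[0, 0, 0], [0, 0, 0]], [[0, 0, 0], [0, 0, 0]], [[0, 0, 0], [0, 0, 0]], [[0, 0, 0], [0, 0, 0]], [[0, 0, 0], [0, 0, 0]], [[0, 0, 0], [0, 0, 0]], [[0, 0, 0], [0, 0, 0]]], "claw": 1}}

```text
clock: 37.9
ee_pos: [0.6004, -0.2721, 0.0894]
tcp_rot: [-2.974, -1.011, 0.002]
contact_force: [-0.5, 0.7, -0.2]
grip_width: 0.085
grip_force: 0.0
```

Call:
{"method": "servo_tool", "body": {"plan": [[[0, 0, -0.3], [0, 0, 0]], [[0, 0, -0.6], [0, 0, 0]], [[0, 0, -1], [0, 0, 0]], [[0, 0, -1], [0, 0, 0]], [[0, 0, -1], [0, 0, 0]], [[0, 0, -1], [0, 0, 0]], [[0, 0, -1], [0, 0, 0]], [[0, 0, -1], [0, 0, 0]], [[0, 0, -0.6], [0, 0, 0]], [[0, 0, 0], [0, 0, 0]], [[0, 0, 0], [0, 0, 0]]]}}

```text
clock: 38.82
ee_pos: [0.6007, -0.2721, 0.24]
tcp_rot: [2.974, 1.011, -0.001]
contact_force: [-0.2, -0.2, 0.4]
grip_width: 0.0854
grip_force: 0.0
```

Run:
```python
from h import *
m=camera_model('wrist');T,s=tool();a=get_image('wrist');g=cv2.cvtColor(a,cv2.COLOR_RGB2GRAY)
print(s['clock'],s['ee_pos'],s['contact_force'],s['grip_width'])
for c in ('wrist','scene','side'):
    mm=m if c=='wrist' else camera_model(c)
    if c!='wrist': get_image(c)
    print(c,[(np.round(x['at'],1).tolist(),round(x['p'],2)) for x in tip_of(c,'stylus')][:3],'pred',proj(c,[.5997,-.2725,.07],mm).round(1),proj(c,[.5997,-.2725,.145],mm).round(1),[np.round(x['bbox']).tolist() for x in look_for(c,'stylus')][:3])
u=proj('wrist',[.5997,-.2725,.145],m).astype(int);print(u);print(g[u[1]-30:u[1]+24:3,u[0]-24:u[0]+25:3])
```

```text
38.8167 [ 0.60068113 -0.27214518  0.24002549] [-0.22809511 -0.24030933  0.363527  ] 0.0853896626366258
wrist [([262.6, 171.6], 0.71), ([363.3, 233.1], 0.56)] pred [261. 172.] [261.2 192.7] [[263.0, 181.0, 30.0, 48.0], [363.0, 226.0, 52.0, 41.0], [72.0, 55.0, 140.0, 108.0]]
scene [([108.6, 254.5], 0.94), ([157.2, 241.5], 0.73)] pred [156.2 237.6] [151.7 217. ] [[108.0, 246.0, 23.0, 50.0], [157.0, 229.0, 9.0, 22.0]]
side [([321.4, 300.2], 0.89), ([300.0, 269.5], 0.81), ([224.3, 255.8], 0.68)] pred [299.4 266.4] [302.1 243.8] [[321.0, 296.0, 19.0, 58.0], [301.0, 257.0, 12.0, 31.0]]
[261 192]
[[149 148 148 148 149 114 107 109 111 106 107 150 149 150 148 149 149]
 [151 150 149 150 115 110 104 106 104 106 108  97 148 150 151 152 150]
 [149 148 151 139 108  85  59  59  60  59  62 110 106 149 149 147 152]
 [151 148 149 115 106  69  61  59  62  60  56  81  97 144 148 150 149]
 [149 149 147 123 101  65  63  62  63  64  59  78  84 131 151 150 152]
 [150 149 146 131 105  62  63  59  61  62  58  81  93 109 149 149 150]
 [148 148 140 139 110  60  61  60  62  61  59  75 105 106 139 151 150]
 [148 140 139 139 122  65  65  67  66  65  63  83 104 106 104 143 150]
 [146 140 140 139 122  82  82  84  83  82  83  83 105 104 106 105 143]
 [141 139 139 140 126  81  84  83  85  83  82  83 106 106 105 105 107]
 [138 138 140 142 124  81  84  85  84  85  84  86 104 106 106 103 107]
 [139 140 141 138 124  80  83  84  82  86  83  84 105 105 106 106 107]
 [140 141 139 140 125  80  83  83  86  86  82  84 105 104 107 106 105]
 [138 138 140 140 138  78  75  80  77  78  79 107 109 104 106 106 107]
 [139 142 138 131 129 143 150 150 149 147 150 150 136 106 106 105 105]
 [140 137 135 135 132  92  93 106 134 144 151 152 152 136 106 109 105]
 [140 137 134 131 137 108  92  92  92  94 102 114 139 150 137 104 105]
 [140 140 142 141 137 135 105  95  94  98 105 104 106 102 105 107 102]]
```

The stylus stands upright in its stand at the predicted pixels, collar down, with the gripper clear, so I'm handing in.

```bash
python3 -c "
from h import *
print(r.hand_in())"
```

```text
the job is handed in; nothing more can be done
None
```

I ran the stylus along the whole seam from the latch end, and all 12 links looked flush in the camera images. The stylus is back upright in its stand, collar down, and I handed the job in at about 39 s; no verdict was returned.

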